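Take the probe from its case and dock it in the check cradle

ROBOT

A 6-joint arm with a two-finger parallel gripper is mounted at the origin on the work surface. World frame = base frame: x ahead of the robot, y to its left, z up, the work surface at z = 0. Lengths are in m, angles in rad, forces in N, time in s.
With the tool pointing down it reaches from about 0.35 to 0.85 m from the base axis. Payload 8.1 kg.
Tool frame: the origin (TCP) lies on the centre line of the jaws, within the pads' length; the fingertips stand 11 mm ahead of it and the grasp point (between the pads) lies 8 mm behind it (tip_reach is the z of the fingertips in the tool frame, in m); z points along the fingers, y is the direction in which the jaws open and shut (so a half turn about z gives the same grasp; the last joint's range is limited). The gripper opens to 93 mm and grips with 3 to 60 N. Pads are 15 mm wide; open, the fingers measure 128 mm over their backs; the gripper's body (75 mm by 188 mm) begins 65 mm behind the grasp point.
Start: joints at [1.157, 0.13, 1.488, -0, 1.523, -0.085], TCP at [0.194, 0.568, 0.23] pointing down, gripper open.
Joint ranges: [-2.96, 2.96], [-0.89, 2.26], [0.02, 2.5], [-1.34, 4.48], [0, 2.73], [-2.66, 2.66]. Speed limits (rad/s): [2.39, 2.39, 2.79, 3.14, 3.14, 3.14].

INTERFACE

Orientations are given as a rotation vector (axis times angle).
In Python, from plant import read_state, read_camera, camera_params, close_job, silhouettes, tip_of, tip_reach gives the robot as it stands.
- The arm moves only by the shell command python3 -m creep 'ROWS' [FORCE]. ROWS is JSON, a list of rows, each a list of 5 numbers: the shift along the tool's x, y, z in m, then the turn about the tool's z in rad, then the closure in counts, from 0 (fully open) to 255 (shut). In form: [[dx, dy, dz, twist, gripper], ...]. A call has 1 to 12 rows; each row shifts and turns the commanded pose from where the row before left it, along the tool's axes as they then stand; what a row does not reach is not made up. A row lasts 1/12 s, in which the tool goes at most 41.7 mm and 7.16 degrees, less where a joint would pass 70% of its speed; a pose out of reach is approached as far as the arm can. A call is refused whole if a number of a shift passes 0.0417 or a number of a turn 0.125, either way. A call with a gripper value outside its range is refused whole. The fingers move at their own pace and stop on an object; FORCE is the grip in N (left out, the last holds). Time passes only in rows, so rows that do not move let the fingers close. It gives the time, the measured TCP pose, the force and the opening at its end, in the units of the state.
- read_state(): the state, without advancing time (a new reading comes with each control period).
- read_camera(name): name is "scene" or "top" or "wrist"; returns the picture (420x560x3 uint8, red, green, blue); there is no depth.
- camera_params(name): a dict with "fov_y" (degrees; the focal length in pixels is half the picture's height over the tangent of half this angle, whatever the lens; pixels are square), "cx", "cy" (the principal point, pixels), "position" and "rotation" of the camera in the world. Camera axes: x right, y down, z forward; pixel columns grow to the right and rows downward; lengths in m; the calibration is good to about 2 mm. A picture is of the moment at which its call begins: read the wrist's pose just before it. camera_params takes no time and is no camera call; for the wrist camera it gives the pose at the moment of the call.
- close_job(): hands the job in, once; it reports no verdict.
Trained networks look in the newest picture that a camera, given by its name, has taken for a name from the list of things; names that differ only in an ending like _2 or _b are one class to them, and where a whole thing is asked for, a point or a joint stands for the part that bears it (a point fixed in the world has none). Each returns a list of dicts, best first, with "confidence" (0 to 1); they miss things now and then, are a little off and sometimes report something else, mostly with a low value. They report only what shows in the picture. A call takes as long as a camera call. They do not tell look-alikes from the thing itself.
- silhouettes(camera, query): "region" (420x560 bool, what is visible of it) and "pixel" ([column, row] in pixels, amid what is visible of it).
- tip_of(camera, query): "pixel" ([column, row] in pixels: a listed point, or the origin of a listed thing).
The state is a dict: "t": time; "q": joint angles; "dq": joint speeds; "joint_torque": joint torques, N m; "tool_pos": TCP position; "orientation": TCP orientation; "force": force on the tool from outside, world axes, zero at the start; "wrist_torque": the same for the moment, N m; "opening": finger opening in m.
Only numpy, scipy, OpenCV 4.12 (cv2) and the standard library are available. Lean on these libraries where they do the work, as an engineer would, in place of code of your own. Each camera call takes 0.05 s, during which the arm holds its last target.

TASK

Ease the cordless probe lengthwise out of its tight cutout in the tilted case by its protruding head. Lay its shaft in the V-groove of the check cradle about 2 cm short of the rubber stop, tip towards the stop, then push it gently along the groove until the tip rests against the stop, and let go. Do not drop the probe, do not squash the stop hard, and leave the flask and the two vials where they stand.

Things in the scene. Friction and masses are not known exactly. Their poses are not given: they have to be found in the camera images.
- case: Grey storage case fixed to the bench, 196 x 260 mm: a tray tilted 35 degrees, its face looking up and towards the robot, far edge high. Origin on the bench; x horizontal towards the high edge, y along the cutout, z up. Uphill u = (cos35, 0, sin35), face normal n = (-sin35, 0, cos35). The bare tray face passes through (0, 0, 85 mm) and runs 95 mm up- and downhill to rims at most 18 mm high.
- handle_bar (a point): Middle of the case's carrying handle, fixed swung up: a black bar, 10 mm diameter, 230 mm long along the case's y, 76 mm uphill and 120 mm off the tray face, on legs that rise from the uphill rim. It hangs nearly straight above the probe's head, so an upright gripper strikes it; a gripper square to the tray passes on its downhill side. Axes as the case's.
- cutout_mouth (a point): On the shaft's line at the foam's +y face. Axes as the case's. On its -y side a black foam block (130 x 130 mm, top 33 mm off the tray) holds the shaft in a channel bridged by two clear bars (top 37 mm), so the probe comes out only lengthwise, to +y. Foam lips 25 to 75 mm inside pinch the shaft: some 7 to 12 N to pull; 2 mm of play sideways, small wiggles ease it. The tip must pass this point.
- tray_face (a point): Point of the bare tray face straight under (along n) the probe's head as stored. Axes as the case's. The tray is bare for 125 mm on the +y side of the foam and 95 mm up- and downhill. The stored head has 14 mm of room under it: grip its two sides, which face uphill and downhill, with the fingers square to the tray (tilted 35 degrees towards the robot), which keeps clear of the handle bar.
- probe_head (a point): Centre of the probe's white head, a box 22 mm wide (its x), 45 mm long (y), 20 mm high (z, side with the dark window). A steel shaft, diameter 14, 120 mm long, runs from it along -y on the centre line. About 90 g, balancing 61 mm from here towards the tip. Stored: 24 mm off the tray face, x uphill, y along the case's y, z along n; 13 mm of shaft show between foam and head.
- probe_tip (a point): End of the shaft, on its axis, 142.5 mm from the head's centre along probe -y. Axes as the probe's.
- cradle: Aluminium check cradle fixed to the bench, base 100 x 160 x 12 mm; origin on the bench under the groove's middle. A level 90 degree V-groove, open above and at its +y end, runs along its y from -50 to +50 mm, rims 84 mm above the bench. The seated shaft's axis is 75 mm up, over the y axis. A plate at y = -80 mm, 97 mm high, carries the stop. Beyond y = +60 mm the bench is free.
- groove_stop (a point): Centre of the face of the rubber stop at rest (20 mm diameter), on the line of the seated shaft's axis, 75 mm above the bench, at cradle y = -52 mm. Axes as the cradle's: y runs from the stop along the groove to its open end. The stop yields on a spring, 1.5 N per mm for 8 mm, then is solid.
- stop: The round rubber stop itself, 20 mm diameter, 14 mm long, on the cradle; origin at the centre of its face (at rest the same point as groove_stop). It springs back when released.
- flask: Glass conical flask, 80 mm wide, 114 mm high, standing upright; origin under its foot.
- vial_a: Small amber vial, 26 mm wide, 42 mm high; origin under its foot.
- vial_b: Small amber vial, 26 mm wide, 42 mm high; origin under its foot.
Things that resemble listed ones, but are neither listed nor needed, are in the scene too. Leave any green or orange look-alike of the part that bears probe_head alone.

How it is judged:
On the way, in this order (a step that is already met when the one before it is completed fails the run):
1. the probe is out of the case: its tip is past the cutout's mouth (y of probe_tip in the frame of cutout_mouth above 0.004 m), for 0.05 s.
2. the shaft lies in the V-groove with its tip 8 to 45 mm short of the stop (y of probe_tip in the frame of groove_stop between 0.008 and 0.045 m and x of probe_tip in the frame of groove_stop between -0.004 and 0.004 m and z of probe_tip in the frame of groove_stop between -0.004 and 0.004 m and angle between the y axis of probe_head and the y axis of cradle, either way round below 0.07 rad and contact force between probe and cradle above 0.1 N), for 0.2 s.
At the end, for the whole second after the job is handed in: The probe lies still in the V-groove, released, its axis within 0.06 rad of the groove's, its tip within 3 mm of the resting stop face (or pressing it in by less than 4 mm) and within 4 mm of the groove's line sideways and in height (y of probe_tip in the frame of groove_stop between -0.004 and 0.003 m and x of probe_tip in the frame of groove_stop between -0.004 and 0.004 m and z of probe_tip in the frame of groove_stop between -0.004 and 0.004 m and angle between the y axis of probe_head and the y axis of cradle, either way round below 0.06 rad and linear speed of probe below 0.02 m/s); the robot touches nothing.
It fails at once if the stop is squashed hard (over 25 N) (contact force between probe and stop above 25 N).
It fails at once if the probe is dropped (falls freely faster than 0.7 m/s) (linear speed of probe above 0.7 m/s and contact force between probe and the fingers below 0.1 N).
It fails at once if the flask or a vial is shifted by more than 25 mm (distance of any of flask, vial_a, vial_b from where it was at the start of the episode above 0.025 m).
It also fails if it takes over 64 s, if anything falls off the work surface, if the arm or the gripper's body presses on something with over 40 N, if the wrist force passes 120 N, or if a joint passes its speed limit or range.

## Working session

There is one attempt and no reset: what is moved stays moved. The work goes in short steps, Python scripts to look and compute and a shell command to move; the robot and the scene stay as the last step left them, time stands still between calls to the robot, and variables do not carry over. Pictures are saved under pics/ and viewed, and the job is handed in when it is done.

```bash
mkdir -p pics; ls -la; python3 - <<'E'
from plant import *
import cv2, numpy as np
s=read_state(); print({k:np.round(v,4).tolist() for k,v in s.items()}); print(tip_reach)
for n in ["scene","top","wrist"]:
    im=read_camera(n); cv2.imwrite(f"pics/{n}0.png",im[:,:,::-1]); 
    p=camera_params(n); print(n,{k:np.round(v,4).tolist() for k,v in p.items()})
E
python3 -m creep --help | head -20
```

```text
total 12
drwxr-xr-x  3 agent agent 4096 Dec  7 13:43 .
drwxr-xr-x 23 root  root  4096 Dec  7 13:43 ..
drwxr-xr-x  2 agent agent 4096 Dec  7 13:43 pics
{'t': 0.0, 'q': [1.1566, 0.1311, 1.4892, 0.0, 1.523, -0.0854], 'dq': [-0.0005, -0.0006, -0.0002, -0.0007, 0.0006, -0.0004], 'joint_torque': [-0.0002, -55.9889, -49.1727, 0.0767, 0.0364, -0.0002], 'tool_pos': [0.1935, 0.5674, 0.2286], 'orientation': [-0.5141, -3.0988, 0.0027], 'force': [0.4804, 0.7101, 0.7856], 'wrist_torque': [0.0546, -0.0267, 0.0138], 'opening': 0.0929}
0.011
scene {'fov_y': 46.0345, 'cx': 277.7937, 'cy': 204.7052, 'position': [1.0493, 0.4699, 0.717], 'rotation': [-0.8871, -2.4208, 1.1948]}
top {'fov_y': 53.3121, 'cx': 282.2965, 'cy': 208.8825, 'position': [0.3767, -0.0925, 1.0775], 'rotation': [-2.138, 2.0885, -0.2146]}
wrist {'fov_y': 64.7663, 'cx': 282.9393, 'cy': 204.4646, 'position': [0.1255, 0.5911, 0.383], 'rotation': [2.3733, 1.6969, 0.2242]}invalid input: not JSON, or not a number
```

View pics/scene0.png

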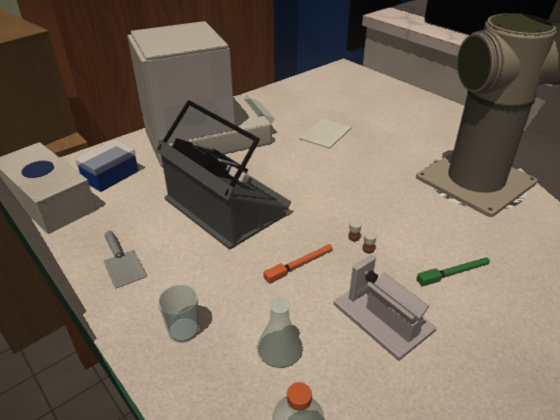

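View pics/top0.png

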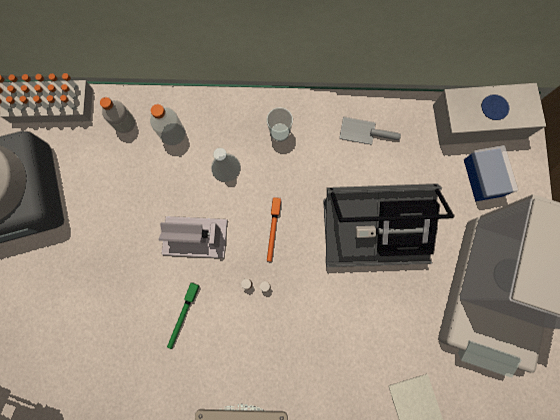

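View pics/wrist0.png

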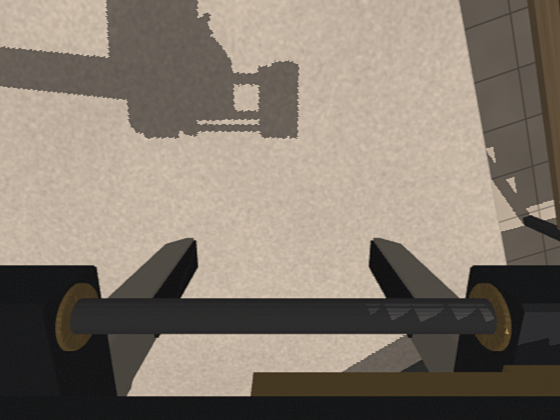

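The top view shows the case at about (385,228), with the probe's white head at (366,231) facing +y (left). The cradle is at (195,237) with its stop on the right. The look-alikes are an orange one at (274,230) and a green one at (183,315). Next I'll measure positions.

```bash
cat > h.py <<'E'
import numpy as np, cv2
from scipy.spatial.transform import Rotation as R
from plant import *
def cam(n,p=None):
    p=p or camera_params(n); f=210/np.tan(np.radians(p["fov_y"])/2)
    return np.array([p["cx"],p["cy"]]),f,np.array(p["position"]),R.from_rotvec(p["rotation"]).as_matrix()
def ray(c,px):
    pc,f,o,M=c; d=M@np.array([(px[0]-pc[0])/f,(px[1]-pc[1])/f,1]); return o,d/np.linalg.norm(d)
def atz(c,px,z):
    o,d=ray(c,px); return o+d*(z-o[2])/d[2]
def tri(rs):
    A=np.zeros((3,3));b=np.zeros(3)
    for o,d in rs:
        P=np.eye(3)-np.outer(d,d);A+=P;b+=P@o
    x=np.linalg.solve(A,b); return x,[round(float(np.linalg.norm(np.cross(x-o,d))),4) for o,d in rs]
def proj(c,X):
    pc,f,o,M=c; v=M.T@(np.array(X)-o); return pc+f*v[:2]/v[2]
E
python3 - <<'E'
from h import *
C={n:cam(n) for n in ["top","scene"]}
for q in ["case","handle_bar","cutout_mouth","tray_face","probe_head","probe_tip","cradle","groove_stop","flask","vial_a"]:
    D={}
    for n in C:
        r=tip_of(n,q); D[n]=r
        print(q,n,[(np.round(x["pixel"],1).tolist(),round(x["confidence"],2)) for x in r[:4]])
    if D["top"] and D["scene"]:
        X,e=tri([ray(C[n],D[n][0]["pixel"]) for n in C]); print("   ",np.round(X,4),e)
print(read_state()["t"])
E
```

```text
case top [([370.5, 230.0], 0.75)]
case scene [([226.4, 207.4], 0.79)]
    [ 0.5489 -0.3194 -0.0026] [0.0004, 0.0004]
handle_bar top [([391.7, 215.6], 0.65)]
handle_bar scene [([219.9, 117.4], 0.76)]
    [ 0.5444 -0.316   0.2335] [0.0027, 0.0027]
cutout_mouth top [([376.6, 228.6], 0.77), ([247.4, 282.3], 0.7)]
cutout_mouth scene [([230.0, 165.6], 0.91)]
    [ 0.5347 -0.31    0.1137] [0.0007, 0.0007]
tray_face top [([365.0, 226.3], 0.75)]
tray_face scene [([231.8, 185.6], 0.65)]
    [ 0.5463 -0.2909  0.0745] [0.0009, 0.0009]
probe_head top [([279.8, 206.5], 0.91), ([362.4, 228.0], 0.67), ([189.9, 290.3], 0.59), ([393.3, 217.8], 0.33)]
probe_head scene [([240.8, 174.1], 0.76), ([430.2, 274.4], 0.71), ([275.1, 271.6], 0.69)]
    [ 0.5942 -0.1113  0.2124] [0.043, 0.043]
probe_tip top [([172.5, 347.8], 0.94), ([424.0, 230.6], 0.86), ([268.8, 261.7], 0.84), ([370.3, 235.5], 0.5)]
probe_tip scene [([327.6, 244.6], 0.65), ([275.1, 350.0], 0.41)]
    [0.3818 0.0573 0.0891] [0.1535, 0.1535]
cradle top [([186.9, 237.8], 0.91)]
cradle scene [([388.1, 322.3], 0.74)]
    [ 0.5199  0.1544 -0.0024] [0.0042, 0.0042]
groove_stop top [([203.4, 233.4], 0.74)]
groove_stop scene [([375.7, 278.5], 0.7)]
    [0.5181 0.1035 0.0706] [0.0024, 0.0024]
flask top [([227.9, 169.4], 0.67)]
flask scene [([277.1, 349.7], 0.84)]
    [ 0.7091  0.061  -0.0132] [0.0015, 0.0015]
vial_a top [([263.5, 288.0], 0.6), ([247.7, 284.0], 0.41)]
vial_a scene [([353.5, 237.8], 0.51), ([241.8, 172.6], 0.49), ([369.2, 251.6], 0.47)]
    [ 0.396  -0.0477 -0.0042] [0.0032, 0.0032]
1.15
```

```bash
python3 -m creep '[[0,0,-0.034,0,0],[0,0,-0.034,0,0],[0,0,-0.034,0,0],[0,0,-0.034,0,0],[-0.015,-0.01,-0.034,0,0],[-0.03,-0.02,-0.034,0,0],[-0.03,-0.02,-0.034,0,0],[-0.03,-0.02,-0.03,0,0],[-0.03,-0.02,0,0,0],[-0.03,-0.02,0,0,0],[-0.03,-0.02,0,0,0],[-0.03,-0.02,0,0,0]]' 20
```

```text
t: 2.15
tool_pos: [0.3495, 0.3641, 0.4838]
orientation: [0.513, 3.099, 0.001]
force: [0.8, 1.6, -0.5]
opening: 0.093
```

```bash
python3 -m creep '[[-0.03,-0.02,0,0,0],[-0.03,-0.02,0,0,0],[-0.03,-0.02,0,0,0],[-0.03,-0.02,0,0,0],[-0.03,-0.02,0,0,0],[-0.03,-0.02,0,0,0],[-0.03,-0.02,0,0,0],[-0.03,-0.02,0,0,0],[0,0,0,0.124,0],[0,0,0,0.124,0],[0,0,0,0.124,0],[0,0,0,0.124,0]]'; python3 -m creep '[[0,0,0,0.124,0],[0,0,0,0.124,0],[0,0,0,0.124,0],[0,0,0,0.124,0],[0,0,0,0.124,0],[0,0,0,0.124,0],[0,0,0,0,0]]'; python3 - <<'E'
from h import *
s=read_state(); print(np.round(s["q"],3), s["tool_pos"],R.from_rotvec(s["orientation"]).as_matrix().round(3))
cv2.imwrite("pics/scene1.png",read_camera("scene")[:,:,::-1]);cv2.imwrite("pics/top1.png",read_camera("top")[:,:,::-1])
E
```

```text
t: 3.15
tool_pos: [0.5245, 0.1362, 0.4834]
orientation: [-1.269, -2.874, 0.0]
force: [-0.7, 0.1, 0.3]
opening: 0.0929
t: 3.73
tool_pos: [0.5243, 0.1366, 0.4835]
orientation: [2.226, 2.217, 0.0]
force: [0.3, 0.6, 0.2]
opening: 0.0929
[ 0.16   0.019  1.145 -0.     1.978  0.164] [0.52427136 0.13662723 0.48354055] [[ 0.004  1.     0.   ]
 [ 1.    -0.004 -0.   ]
 [-0.     0.    -1.   ]]
```

View pics/scene1.png

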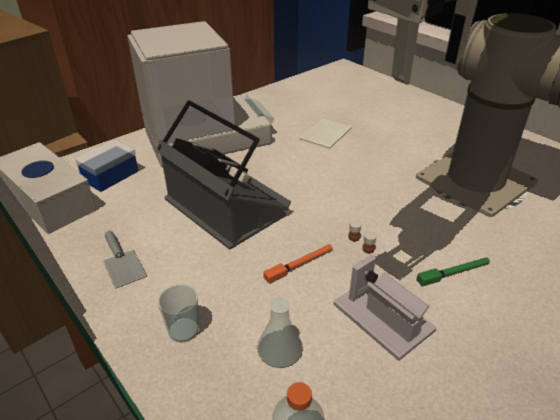

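View pics/top1.png

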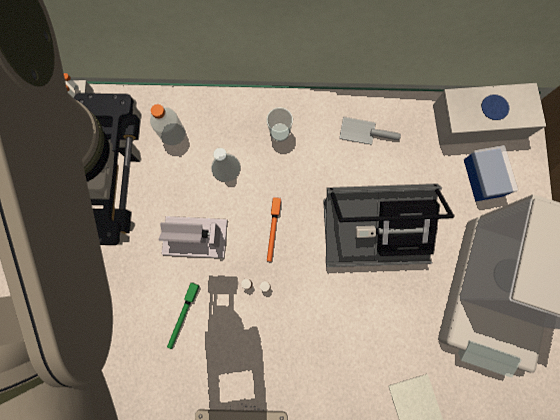

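The gripper frame's long side lies along its jaw axis. Rows can't tilt the tool directly, so I'll test what happens at the reach limit, high over open bench.

```bash
python3 -m creep '[[-0.04,0,0,0,0],[-0.04,0,0,0,0],[-0.04,0,0,0,0],[-0.02,0,0,0,0],[0,0.04,0,0,0],[0,0.04,0,0,0],[0,0.04,0,0,0],[0,0.04,0,0,0],[0,0.04,0,0,0],[0,0,0,0,0]]'; python3 - <<'E'
from h import *
s=read_state(); print(np.round(s["q"],3), s["tool_pos"],R.from_rotvec(s["orientation"]).as_matrix().round(3))
cv2.imwrite("pics/scene2.png",read_camera("scene")[:,:,::-1])
E
```

```text
t: 4.67
tool_pos: [0.7167, -0.0036, 0.474]
orientation: [-2.208, -2.222, 0.012]
force: [1.6, -0.1, -3.1]
opening: 0.093
[-0.077  0.592  0.47   0.     2.092 -0.083] [ 0.71670285 -0.00357749  0.47395213] [[-0.006  1.    -0.012]
 [ 1.     0.006  0.001]
 [ 0.001 -0.012 -1.   ]]
```

View pics/scene2.png

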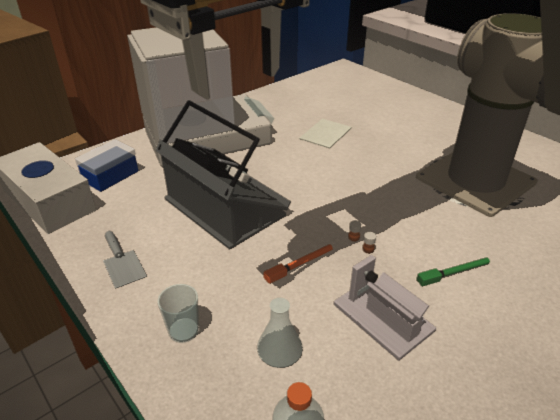

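```bash
for i in 1 2 3; do python3 -m creep '[[0,0.03,0,0,0],[0,0.03,0,0,0]]'; done; python3 - <<'E'
from h import *
s=read_state(); print(np.round(s["q"],3), s["tool_pos"],R.from_rotvec(s["orientation"]).as_matrix().round(3))
E
```

```text
t: 4.88
tool_pos: [0.7482, -0.0031, 0.4845]
orientation: [-2.214, -2.226, 0.002]
force: [0.9, 0.1, 1.3]
opening: 0.0931
t: 5.05
tool_pos: [0.7796, -0.0029, 0.4583]
orientation: [2.208, 2.22, 0.018]
force: [0.2, -0.9, -3.6]
opening: 0.0929
t: 5.22
tool_pos: [0.8064, -0.0027, 0.4466]
orientation: [2.182, 2.194, 0.072]
force: [-0.4, -0.1, 0.2]
opening: 0.0929
[-0.069  0.923  0.028  0.005  2.125 -0.071] [ 0.80641475 -0.0027238   0.44661666] [[-0.005  0.998  0.066]
 [ 1.     0.005 -0.   ]
 [-0.001  0.066 -0.998]]
```

```bash
for i in 1 2 3; do python3 -m creep '[[0,0.03,0,0,0],[0,0.03,0,0,0]]'; done; python3 - <<'E'
from h import *
s=read_state(); print(np.round(s["q"],3), s["tool_pos"],R.from_rotvec(s["orientation"]).as_matrix().round(3))
E
```

```text
t: 5.38
tool_pos: [0.831, -0.0025, 0.4319]
orientation: [2.16, 2.172, 0.114]
force: [-0.0, 0.1, 0.9]
opening: 0.0929
t: 5.55
tool_pos: [0.8545, -0.0023, 0.4179]
orientation: [2.14, 2.151, 0.155]
force: [-0.1, 0.1, 0.3]
opening: 0.093
t: 5.72
tool_pos: [0.8768, -0.002, 0.4064]
orientation: [2.118, 2.13, 0.196]
force: [1.0, 0.8, 0.2]
opening: 0.0928
[-0.066  0.981  0.027  0.012  1.949 -0.065] [ 0.87682468 -0.00203386  0.40639804] [[-0.005  0.983  0.184]
 [ 1.     0.006 -0.001]
 [-0.002  0.184 -0.983]]
```

```bash
for i in 1 2; do python3 -m creep '[[0,0.04,0,0,0],[0,0.04,0,0,0],[0,0.04,0,0,0],[0,0.04,0,0,0],[0,0.04,0,0,0],[0,0.04,0,0,0]]'; done; python3 - <<'E'
from h import *
s=read_state(); print(np.round(s["q"],3), s["tool_pos"],R.from_rotvec(s["orientation"]).as_matrix().round(3))
E
```

```text
t: 6.22
tool_pos: [0.9555, -0.0013, 0.3871]
orientation: [2.022, 2.033, 0.362]
force: [0.4, -0.6, 0.3]
opening: 0.0929
t: 6.72
tool_pos: [1.0161, -0.0006, 0.4097]
orientation: [1.916, 1.927, 0.52]
force: [-0.0, 0.1, -0.6]
opening: 0.0929
[-0.062  1.031  0.027  0.03   1.554 -0.06 ] [ 1.01611236e+00 -6.15335569e-04  4.09741124e-01] [[-0.005  0.862  0.506]
 [ 1.     0.006 -0.001]
 [-0.004  0.506 -0.862]]
```

```bash
python3 -m creep '[[0,0.04,0,0,0],[0,0.04,0,0,0],[0,0.04,0,0,0],[-0.01,-0.037,-0.015,0,0],[-0.01,-0.037,-0.015,0,0],[-0.01,-0.037,-0.015,0,0],[-0.01,-0.037,-0.015,0,0],[-0.01,-0.037,-0.015,0,0],[-0.01,-0.037,-0.015,0,0],[-0.01,-0.037,-0.015,0,0],[-0.01,-0.037,-0.015,0,0],[-0.01,-0.037,-0.015,0,0]]'; python3 -m creep '[[0,0,0,0,0],[0,0,0,0,0]]'; python3 - <<'E'
from h import *
s=read_state(); print(np.round(s["q"],3), s["tool_pos"],R.from_rotvec(s["orientation"]).as_matrix().round(3))
cv2.imwrite("pics/scene3.png",read_camera("scene")[:,:,::-1])
cv2.imwrite("pics/top3.png",read_camera("top")[:,:,::-1])
E
```

```text
t: 7.72
tool_pos: [0.7846, -0.0701, 0.3795]
orientation: [1.86, 1.874, 0.593]
force: [0.5, -0.4, 0.6]
opening: 0.0931
t: 7.88
tool_pos: [0.7842, -0.0705, 0.3775]
orientation: [1.865, 1.874, 0.59]
force: [0.7, -0.2, 1.6]
opening: 0.0926
[-0.211  0.05   1.428  0.137  1.065 -0.245] [ 0.78419198 -0.07049555  0.37753338] [[-0.004  0.817  0.576]
 [ 1.     0.005 -0.001]
 [-0.004  0.576 -0.817]]
```

View pics/scene3.png

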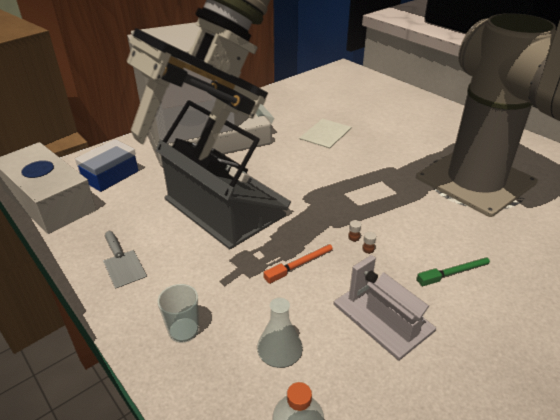

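View pics/top3.png

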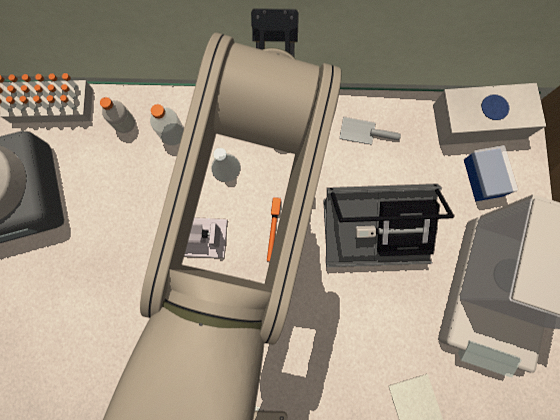

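```bash
cat > kin.py <<'E'
import numpy as np
from scipy.optimize import least_squares
from scipy.spatial.transform import Rotation as R
Rz=lambda a:R.from_euler('z',a).as_matrix(); Ry=lambda a:R.from_euler('y',a).as_matrix()
def fk(q,p):
    a1,h,L1,a3,L2,d=p
    M=Rz(q[0]); x=np.array([0,0,h])+M@[a1,0,0]
    M=M@Ry(q[1]); x=x+M@[0,0,L1]
    M=M@Ry(q[2]); x=x+M@[a3,0,L2]
    M=M@Rz(q[3])@Ry(q[4]); x=x+M@[0,0,d]
    M=M@Rz(q[5]); return x,M
Q=[[1.1566,.1311,1.4892,0,1.523,-.0854],[.16,.019,1.145,0,1.978,.164],[-.069,.923,.028,.005,2.125,-.071],[-.066,.981,.027,.012,1.949,-.065],[-.062,1.031,.027,.03,1.554,-.06],[-.211,.05,1.428,.137,1.065,-.245]]
X=[[.1935,.5674,.2286],[.52427,.13663,.48354],[.80641,-.00272,.44662],[.87682,-.00203,.4064],[1.01611,-.00062,.40974],[.78419,-.0705,.37753]]
r=least_squares(lambda p:np.concatenate([fk(q,p)[0]-x for q,x in zip(Q,X)]),[0,.4,.4,0,.4,.3])
P=r.x
if __name__=="__main__":
    print(P.round(4),r.fun.reshape(-1,3).round(4)); x,M=fk(Q[5],P); print(M.round(3))
lim=np.array([[-2.96,2.96],[-.89,2.26],[.02,2.5],[-1.34,4.48],[0,2.73],[-2.66,2.66]])
def tool(tilt,yaw=0):
    t=tilt; M=np.array([[0,np.cos(t),np.sin(t)],[1,0,0],[0,np.sin(t),-np.cos(t)]]); return Rz(yaw)@M
_x,M0=fk(Q[1],P); OFF=M0.T@np.array([[0.004,1,0],[1,-.004,0],[0,0,-1]])
def ik(pos,M,q0):
    def f(q):
        x,m=fk(q,P); m=m@OFF; return np.concatenate([(x-pos)*5,(R.from_matrix(m.T@M)).as_rotvec()])
    s=least_squares(f,np.clip(q0,lim[:,0]+.001,lim[:,1]-.001),bounds=(lim[:,0],lim[:,1])); return s.x,np.abs(s.fun).max()
E
python3 kin.py; python3 - <<'E'
from kin import *
for t in [35,45,52,56]:
  for pos in [(.535,-.275,.105),(.535,-.14,.105),(.52,.26,.08),(.52,.26,.15)]:
    q,e=ik(np.array(pos),tool(np.radians(t)),Q[5]); print(t,pos,q.round(3),round(e,4))
E
```

```text
[-0.0012  0.3516  0.3646  0.0672  0.549   0.391 ] [[ 0.0443 -0.0266 -0.0008]
 [ 0.0052 -0.0512 -0.0029]
 [-0.0071 -0.0509 -0.001 ]
 [-0.0047 -0.0512 -0.0003]
 [ 0.003  -0.0509  0.0027]
 [-0.002  -0.0493  0.0023]]
[[-0.818 -0.003  0.575]
 [-0.005  1.    -0.001]
 [-0.575 -0.004 -0.818]]
35 (0.535, -0.275, 0.105) [-0.724 -0.157  2.15   0.587  0.756 -1.078] 0.0
35 (0.535, -0.14, 0.105) [-0.423 -0.412  2.351  0.388  0.672 -0.663] 0.0
35 (0.52, 0.26, 0.08) [ 0.721 -0.173  2.218 -0.618  0.712  1.118] 0.0
35 (0.52, 0.26, 0.15) [ 0.721 -0.301  2.178 -0.526  0.854  0.989] 0.0
45 (0.535, -0.275, 0.105) [-0.816 -0.183  2.268  0.938  0.693 -1.454] 0.0
45 (0.535, -0.14, 0.105) [-0.497 -0.501  2.5    0.716  0.54  -1.009] 0.0022
45 (0.52, 0.26, 0.08) [ 0.818 -0.188  2.33  -0.996  0.662  1.53 ] 0.0
45 (0.52, 0.26, 0.15) [ 0.818 -0.356  2.308 -0.825  0.779  1.303] 0.0
52 (0.535, -0.275, 0.105) [-0.881 -0.157  2.329  1.217  0.704 -1.76 ] 0.0
52 (0.535, -0.14, 0.105) [-0.588 -0.428  2.5    1.019  0.572 -1.362] 0.0505
52 (0.52, 0.26, 0.08) [ 0.887 -0.149  2.384 -1.287  0.689  1.856] 0.0
52 (0.52, 0.26, 0.15) [ 0.887 -0.353  2.382 -1.072  0.769  1.569] 0.0
56 (0.535, -0.275, 0.105) [-0.916 -0.123  2.354  1.372  0.735 -1.935] 0.0
56 (0.535, -0.14, 0.105) [-0.655 -0.361  2.5    1.225  0.623 -1.613] 0.0838
56 (0.52, 0.26, 0.08) [ 0.916 -0.128  2.385 -1.34   0.727  1.928] 0.0384
56 (0.52, 0.26, 0.15) [ 0.925 -0.332  2.415 -1.218  0.783  1.731] 0.0
```

```bash
sed -i 's/a1,h,L1,a3,L2,d=p/a1,h,L1,a3,L2,d,b=p/; s/\[a1,0,0\]/[a1,b,0]/; s/\[0,.4,.4,0,.4,.3\]/[0,.4,.4,0,.4,.3,0]/' kin.py
python3 kin.py; python3 - <<'E'
from kin import *
for t in [35,45,50,53]:
  for pos in [(.535,-.275,.105),(.535,-.14,.105),(.535,-.14,.2),(.52,.26,.08),(.52,.26,.15)]:
    q,e=ik(np.array(pos),tool(np.radians(t)),Q[5]); print(t,pos,q.round(3),round(e,4))
E
```

```text
[-4.000e-04  3.178e-01  3.695e-01  6.120e-02  5.538e-01  3.668e-01
  5.140e-02] [[-0.0002  0.0001  0.0003]
 [-0.0001  0.     -0.0001]
 [-0.0001  0.0001  0.0001]
 [-0.0001 -0.0003  0.0001]
 [ 0.0002  0.0001 -0.    ]
 [-0.     -0.0001 -0.0003]]
[[-0.818 -0.003  0.575]
 [-0.005  1.    -0.001]
 [-0.575 -0.004 -0.818]]
35 (0.535, -0.275, 0.105) [-0.824 -0.165  2.146  0.614  0.818 -1.174] 0.0
35 (0.535, -0.14, 0.105) [-0.553 -0.409  2.338  0.467  0.732 -0.827] 0.0
35 (0.535, -0.14, 0.2) [-0.553 -0.542  2.245  0.383  0.937 -0.702] 0.0
35 (0.52, 0.26, 0.08) [ 0.571 -0.184  2.214 -0.537  0.651  0.927] 0.0
35 (0.52, 0.26, 0.15) [ 0.571 -0.303  2.17  -0.449  0.795  0.81 ] 0.0
45 (0.535, -0.275, 0.105) [-0.916 -0.198  2.261  0.928  0.776 -1.506] 0.0
45 (0.535, -0.14, 0.105) [-0.637 -0.503  2.484  0.784  0.638 -1.157] 0.0
45 (0.535, -0.14, 0.2) [-0.637 -0.68   2.405  0.602  0.836 -0.914] 0.0
45 (0.52, 0.26, 0.08) [ 0.644 -0.208  2.325 -0.938  0.554  1.348] 0.0
45 (0.52, 0.26, 0.15) [ 0.644 -0.362  2.296 -0.745  0.677  1.111] 0.0
50 (0.535, -0.275, 0.105) [-0.963 -0.192  2.308  1.097  0.784 -1.689] 0.0
50 (0.535, -0.14, 0.105) [-0.686 -0.479  2.5    0.945  0.65  -1.339] 0.03
50 (0.535, -0.14, 0.2) [-0.682 -0.741  2.483  0.736  0.802 -1.043] 0.0
50 (0.52, 0.26, 0.08) [ 0.681 -0.195  2.369 -1.191  0.546  1.615] 0.0
50 (0.52, 0.26, 0.15) [ 0.681 -0.371  2.35  -0.938  0.641  1.311] 0.0
53 (0.535, -0.275, 0.105) [-0.99  -0.179  2.332  1.197  0.799 -1.8  ] 0.0
53 (0.535, -0.14, 0.105) [-0.721 -0.447  2.5    1.046  0.674 -1.46 ] 0.0482
53 (0.535, -0.14, 0.2) [-0.709 -0.741  2.5    0.811  0.801 -1.122] 0.0174
53 (0.52, 0.26, 0.08) [ 0.703 -0.178  2.389 -1.34   0.558  1.773] 0.0022
53 (0.52, 0.26, 0.15) [ 0.703 -0.368  2.38  -1.067  0.631  1.444] 0.0
```

```bash
python3 - <<'E'
from h import *
s=read_state(); M=R.from_rotvec(s["orientation"]).as_matrix(); p=np.array(s["tool_pos"])
im=cv2.imread("pics/scene3.png"); C=cam("scene")
im=cv2.resize(im[0:200,90:320],None,fx=3.4,fy=3.0)
def P(x,y,z):
    u=proj(C,p+M@np.array([x,y,z])); return (int((u[0]-90)*3.4),int(u[1]*3.0))
for b,c in [(73,(0,0,255)),(100,(0,255,0)),(130,(255,0,0))]:
    pts=[P(a*.0375,l*.094,-b*.001) for a,l in [(-1,-1),(1,-1),(1,1),(-1,1)]]
    for i in range(4): cv2.line(im,pts[i],pts[(i+1)%4],c,1)
for l in (-.0465,.0465): cv2.circle(im,P(0,l,.011),4,(0,255,255),1); cv2.circle(im,P(0,l*64/46.5,.011),4,(255,0,255),1)
cv2.imwrite("pics/body3.png",im)
E
```

```text
(no output)
```

View pics/body3.png

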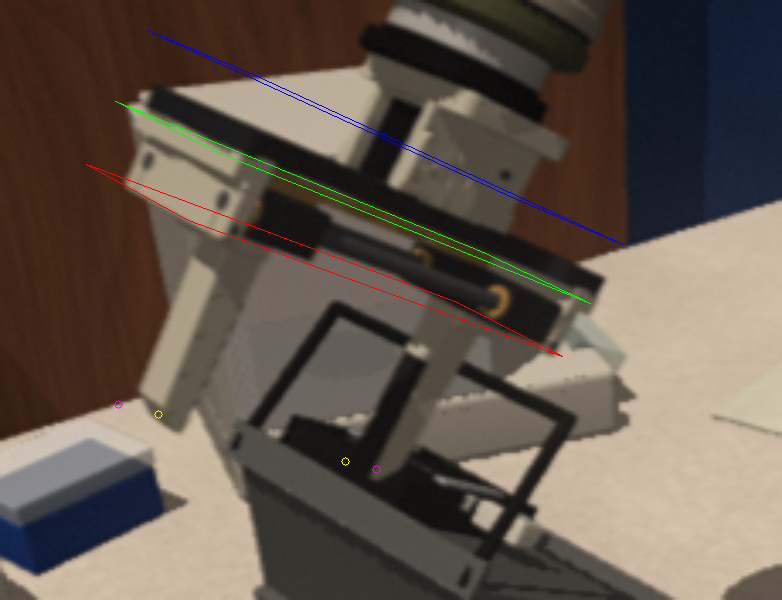

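```bash
python3 - <<'E'
from kin import *
for pos in [(.43,-.07,.26),(.43,-.38,.26),(.45,-.33,.27)]:
    q,e=ik(np.array(pos),tool(np.radians(35.2)),Q[5]); print(pos,q.round(3),round(e,4))
E
```

```text
(0.43, -0.07, 0.26) [-0.514 -0.89   2.3    0.292  1.298 -0.543] 0.094
(0.43, -0.38, 0.26) [-1.166 -0.303  1.964  0.588  1.267 -1.285] 0.0
(0.45, -0.33, 0.27) [-1.071 -0.406  2.024  0.562  1.251 -1.178] 0.0
```

```bash
python3 -m creep '[[-0.0236,-0.0248,-0.0175,0,0],[-0.0236,-0.0248,-0.0175,0,0],[-0.0236,-0.0248,-0.0175,0,0],[-0.0236,-0.0248,-0.0175,0,0],[-0.0236,-0.0248,-0.0175,0,0],[-0.0236,-0.0248,-0.0175,0,0],[-0.0236,-0.0248,-0.0175,0,0],[-0.0236,-0.0248,-0.0175,0,0],[-0.0236,-0.0248,-0.0175,0,0],[-0.0236,-0.0248,-0.0175,0,0],[-0.0236,-0.0248,-0.0175,0,0]]'; python3 -m creep '[[-0.01,-0.021,0.03,0,0],[-0.01,-0.021,0.03,0,0],[-0.01,-0.021,0.03,0,0],[0,0,0,0,0],[0,0,0,0,0],[0,0,0,0,0]]'; python3 - <<'E'
from h import *
s=read_state(); print(np.round(s["q"],3), s["tool_pos"],R.from_rotvec(s["orientation"]).as_matrix().round(3))
p=camera_params("wrist"); im=read_camera("wrist"); cv2.imwrite("pics/wrist4.png",im[:,:,::-1])
import json; json.dump({k:np.array(v).tolist() for k,v in p.items()},open("cam4.json","w"))
for q in ["handle_bar","cutout_mouth","tray_face","probe_head","probe_tip","case"]:
    r=tip_of("wrist",q); print(q,[(np.round(x["pixel"],1).tolist(),round(x["confidence"],2)) for x in r[:4]])
E
```

```text
t: 8.9
tool_pos: [0.4547, -0.3326, 0.3821]
orientation: [1.859, 1.873, 0.59]
force: [-0.1, -0.5, -0.9]
opening: 0.0928
t: 9.4
tool_pos: [0.4569, -0.362, 0.2725]
orientation: [1.861, 1.872, 0.592]
force: [-0.4, 0.6, 0.5]
opening: 0.0932
[-1.093 -0.317  1.953  0.573  1.244 -1.214] [ 0.45689729 -0.36197365  0.27245168] [[-0.004  0.815  0.579]
 [ 1.     0.006 -0.002]
 [-0.006  0.579 -0.815]]
handle_bar []
cutout_mouth [([247.1, 141.7], 0.97)]
tray_face [([248.4, 101.9], 0.98)]
probe_head [([247.7, 106.1], 0.74)]
probe_tip [([252.9, 241.0], 0.65)]
case [([217.4, 133.4], 0.71)]
```

View pics/wrist4.png

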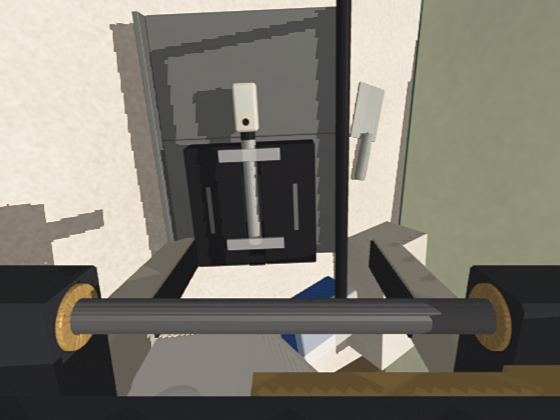

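The wrist view shows the head at (245,107), the shaft running down to its tip near (253,242), and the handle bar's edge at column ~343. The probe in the case has a white head and a dark window, so it isn't the orange or the green one. I'll check a close crop.

```bash
python3 - <<'E'
import cv2
im=cv2.imread("pics/wrist4.png")
c=cv2.resize(im[75:155,200:310],None,fx=7,fy=7,interpolation=cv2.INTER_CUBIC); 
cv2.imwrite("pics/crop4a.png",c)
c=cv2.resize(im[120:280,180:350],None,fx=3.7,fy=3.7,interpolation=cv2.INTER_CUBIC); 
cv2.imwrite("pics/crop4b.png",c)
E
```

```text
(no output)
```

View pics/crop4a.png

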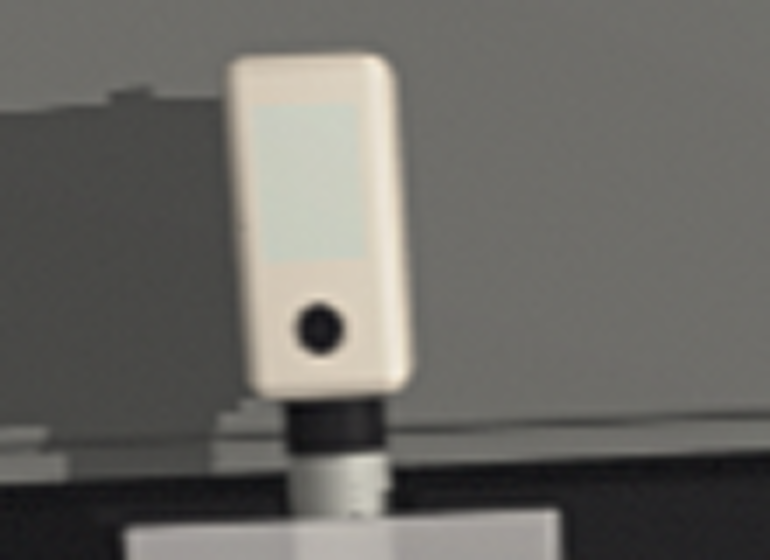

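View pics/crop4b.png

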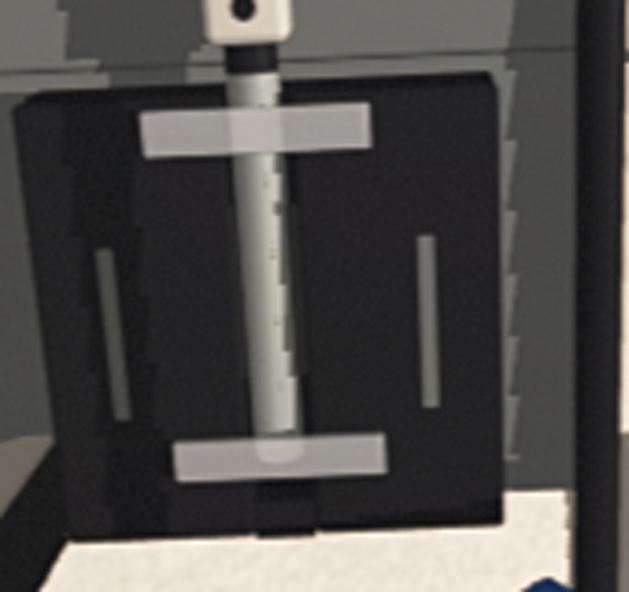

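```bash
python3 - <<'E'
from h import *
import json
p=json.load(open("cam4.json")); C=cam("wrist",p); print("cam",C[2].round(4),C[3].round(3).tolist())
im=cv2.imread("pics/wrist4.png").astype(int).sum(2)
for r in (20,60,100,180,230): print(r,[c for c in range(320,365) if im[r,c]<110][:1],[c for c in range(320,365) if im[r,c]<110][-1:])
E
```

```text
cam [ 0.3671 -0.2892  0.3976] [[0.815, -0.148, 0.56], [0.006, -0.965, -0.264], [0.579, 0.218, -0.785]]
20 [336] [349]
60 [336] [343]
100 [336] [348]
180 [336] [346]
230 [336] [345]
```

```bash
cat > fit.py <<'E'
from h import *
import json
from scipy.optimize import least_squares
C=cam("wrist",json.load(open("cam4.json")))
c35,s35=np.cos(np.radians(35)),np.sin(np.radians(35))
def casept(q,u,y,n):
    X=np.array([u*c35-n*s35,y,.085+u*s35+n*c35]); c,s=np.cos(q[2]),np.sin(q[2])
    return np.array([q[0]+c*X[0]-s*X[1],q[1]+s*X[0]+c*X[1],X[2]])
obs=[((-.011,.058,.034),(232.7,83.1)),((.011,.058,.034),(255.4,82.9)),((-.011,.013,.034),(235.7,131.9)),((.011,.013,.034),(258.7,131.1)),((0,-.107,.024),(255.6,244.5)),((0,0,.031),(249.5,143))]
def f(q):
    e=[]
    for (u,y,n),px in obs: e+=list(proj(C,casept(q,u+q[3],y+q[4],n))-px)
    for r,col in ((20,342.5),(230,341)):   # bar axis line at given rows
        a=proj(C,casept(q,.076,.1,.12));b=proj(C,casept(q,.076,-.1,.12)); t=(r-a[1])/(b[1]-a[1]); e.append((a+t*(b-a))[0]-col)
    e.append((q[4])/.02)
    return np.array(e)
if __name__=="__main__":
    r=least_squares(f,[.549,-.319,.05,0,0]); print(r.x.round(4), r.fun.round(1))
    q=r.x; np.save("case.npy",q)
    H=casept(q,q[3],q[4]+.0355,.024); print("head",H.round(4)); 
    for y in (-.115,.115): print("bar end",casept(q,.076,y,.12).round(4))
    for cn in ("top","scene"):
        K=cam(cn); print(cn,"head",proj(K,H).round(1),"bar",proj(K,casept(q,.076,0,.12)).round(1),"barends",[proj(K,casept(q,.076,y,.12)).round(1).tolist() for y in (-.115,.115)],"mouth",proj(K,casept(q,q[3],q[4],.024)).round(1),"origin",proj(K,casept(q,q[3],0,0)).round(1))
E
python3 fit.py
```

```text
[ 0.5468 -0.318   0.0548  0.001   0.    ] [-0.7 -0.5  0.6 -1.3  0.3  0.6  0.2  0.4  0.4 -1.5 -0.8  2.3  0.5 -0.7
  0. ]
head [ 0.5319 -0.2832  0.1052]
bar end [ 0.5465 -0.4332  0.2269]
bar end [ 0.5339 -0.2035  0.2269]
top head [364.7 229.8] bar [393.  217.2] barends [[448.4, 215.5], [337.4, 219.0]] mouth [379.7 229.4] origin [377.4 225. ]
scene head [238.7 173.5] bar [222.4 119.6] barends [[190.5, 102.0], [258.8, 139.6]] mouth [228.6 167.1] origin [224.4 176.7]
```

```bash
python3 - <<'E'
import cv2
im=cv2.imread("pics/top0.png"); cv2.imwrite("pics/cr_top.png",cv2.resize(im[205:270,150:240],None,fx=8,fy=8,interpolation=cv2.INTER_CUBIC))
im=cv2.imread("pics/scene0.png"); cv2.imwrite("pics/cr_sc.png",cv2.resize(im[245:360,325:445],None,fx=5,fy=5,interpolation=cv2.INTER_CUBIC))
E
```

```text
(no output)
```

View pics/cr_top.png

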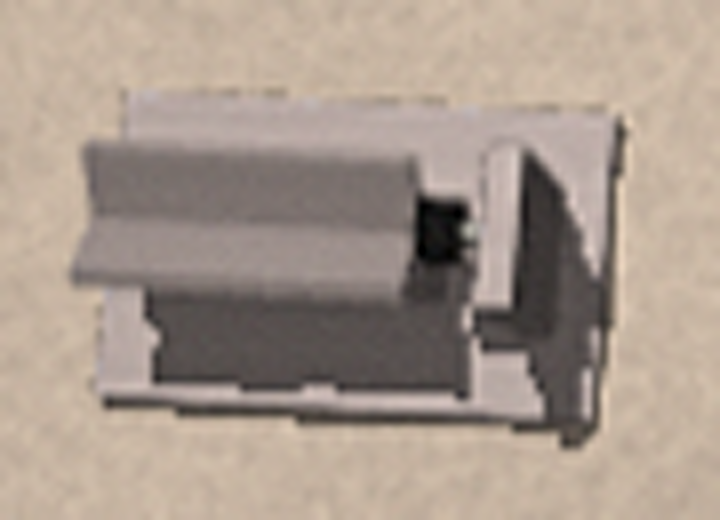

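View pics/cr_sc.png

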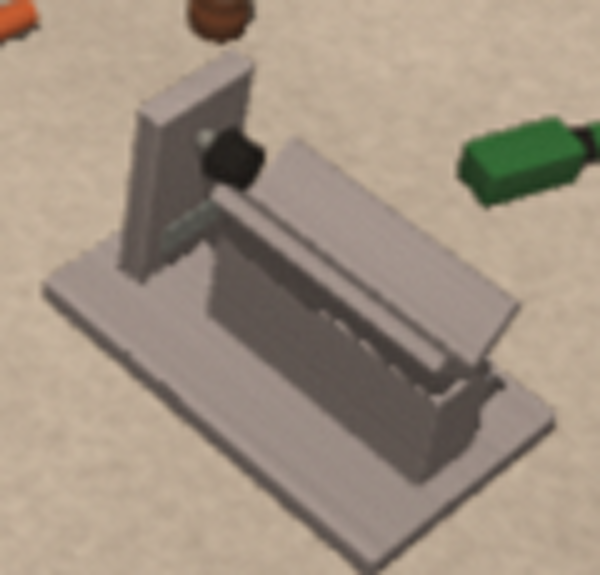

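```bash
python3 - <<'E'
from h import *
from scipy.optimize import least_squares
K={n:cam(n) for n in("top","scene")}
a=.0189
obs=[("top",(a,.05,.084),(161.25,223.4)),("top",(-a,.05,.084),(159.4,240.25)),("top",(a,-.05,.084),(201.9,225)),("top",(-a,-.05,.084),(200.4,242.5)),("top",(0,.05,.065),(162.1,232.25)),
("scene",(-a,-.05,.084),(384,273)),("scene",(-a,.05,.084),(429,306)),("scene",(a,-.05,.084),(368,283)),("scene",(a,.05,.084),(414,318))]
def w(q,X): c,s=np.cos(q[2]),np.sin(q[2]); return np.array([q[0]+c*X[0]-s*X[1],q[1]+s*X[0]+c*X[1],X[2]])
def f(q,o=obs): return np.concatenate([proj(K[n],w(q,X))-px for n,X,px in o])
for o in (obs,obs[:5],obs[5:]):
    r=least_squares(f,[.52,.154,0],args=(o,)); print(r.x.round(4),r.fun.round(1).tolist())
r=least_squares(f,[.52,.154,0]); np.save("cradle.npy",r.x)
print(proj(K["top"],w(r.x,(0,-.052,.075))).round(1),proj(K["scene"],w(r.x,(0,-.052,.075))).round(1))
E
```

```text
[ 0.5221  0.1578 -0.0241] [-2.2, -1.1, -2.0, -2.4, -1.4, -0.8, -1.3, -2.7, -1.6, -1.1, -0.7, -2.6, -0.2, -2.2, 0.7, -2.9, 0.2, -3.0]
[ 0.5182  0.1535 -0.0301] [-0.4, 0.4, -0.4, -0.9, 0.3, 1.0, 0.4, -0.9, 0.1, 0.5]
[ 0.5269  0.1617 -0.0255] [-0.8, -0.2, -0.0, 0.6, 0.5, -0.4, 0.2, -0.0]
[201.3 232.6] [374.6 278.1]
```

```bash
cat >> kin.py <<'E'
def toolw(tilt,az,yaxis):
    """tool z tilted by tilt toward azimuth az; tool x as near yaxis as possible with tool y perpendicular to yaxis"""
    z=np.array([np.sin(tilt)*np.cos(az),np.sin(tilt)*np.sin(az),-np.cos(tilt)])
    y=np.cross(z,yaxis); y/=np.linalg.norm(y); x=np.cross(y,z); return np.array([x,y,z]).T
yax=lambda p:np.array([-np.sin(p),np.cos(p),0])
E
python3 - <<'E'
from kin import *
H=np.array([.532,-.283,.105]); c=np.array([.520,.155,.075]); 
for t in (48,50,52,54):
  for az in (-.03,0,.055):
    for nm,pos,ps in [("grasp",H,.055),("out",H+yax(.055)*.115,.055),("out+up",H+yax(.055)*.115+np.array([0,0,.09]),.055),("cr0",c+yax(-.027)*.105+[0,0,.06],-.027),("cr",c+yax(-.027)*.105,-.027),("cr1",c+yax(-.027)*.09,-.027)]:
      q,e=ik(pos,toolw(np.radians(t),az,yax(ps)),Q[5]); print(t,az,nm,q.round(2),round(e,3),"<<<" if e>.002 else "")
E
```

```text
48 -0.03 grasp [-0.95 -0.2   2.3   1.03  0.76 -1.66] 0.0 
48 -0.03 out [-0.74 -0.49  2.5   0.91  0.66 -1.37] 0.01 <<<
48 -0.03 out+up [-0.74 -0.7   2.45  0.71  0.83 -1.1 ] 0.0 
48 -0.03 cr0 [ 0.68 -0.31  2.32 -0.92  0.65  1.32] 0.0 
48 -0.03 cr [ 0.68 -0.16  2.33 -1.12  0.57  1.56] 0.0 
48 -0.03 cr1 [ 0.65 -0.2   2.36 -1.11  0.55  1.53] 0.0 
48 0 grasp [-0.96 -0.18  2.28  1.03  0.79 -1.67] 0.0 
48 0 out [-0.76 -0.48  2.5   0.94  0.69 -1.41] 0.003 <<<
48 0 out+up [-0.76 -0.68  2.44  0.74  0.85 -1.14] 0.0 
48 0 cr0 [ 0.66 -0.33  2.33 -0.9   0.62  1.29] 0.0 
48 0 cr [ 0.66 -0.18  2.35 -1.11  0.53  1.55] 0.0 
48 0 cr1 [ 0.63 -0.22  2.38 -1.1   0.51  1.51] 0.0 
48 0.055 grasp [-0.98 -0.15  2.25  1.03  0.85 -1.68] 0.0 
48 0.055 out [-0.79 -0.45  2.48  0.97  0.74 -1.47] 0.0 
48 0.055 out+up [-0.79 -0.64  2.42  0.79  0.9  -1.2 ] 0.0 
48 0.055 cr0 [ 0.63 -0.37  2.36 -0.85  0.57  1.22] 0.0 
48 0.055 cr [ 0.63 -0.22  2.38 -1.09  0.47  1.5 ] 0.0 
48 0.055 cr1 [ 0.59 -0.25  2.41 -1.07  0.45  1.45] 0.0 
50 -0.03 grasp [-0.97 -0.2   2.31  1.1   0.77 -1.73] 0.0 
50 -0.03 out [-0.76 -0.47  2.5   0.97
[... 2276 characters left out ...]
 0.023 <<<
54 0 grasp [-1.02 -0.16  2.33  1.23  0.82 -1.88] 0.0 
54 0 out [-0.83 -0.42  2.5   1.13  0.74 -1.64] 0.043 <<<
54 0 out+up [-0.82 -0.7   2.5   0.91  0.85 -1.31] 0.014 <<<
54 0 cr0 [ 0.71 -0.32  2.39 -1.17  0.61  1.57] 0.0 
54 0 cr [ 0.7  -0.16  2.38 -1.34  0.56  1.79] 0.026 <<<
54 0 cr1 [ 0.66 -0.2   2.41 -1.34  0.53  1.77] 0.026 <<<
54 0.055 grasp [-1.04 -0.12  2.29  1.21  0.88 -1.88] 0.0 
54 0.055 out [-0.86 -0.4   2.5   1.16  0.78 -1.69] 0.025 <<<
54 0.055 out+up [-0.85 -0.68  2.5   0.96  0.89 -1.37] 0.0 
54 0.055 cr0 [ 0.67 -0.37  2.42 -1.14  0.54  1.52] 0.0 
54 0.055 cr [ 0.66 -0.2   2.41 -1.34  0.48  1.76] 0.03 <<<
54 0.055 cr1 [ 0.62 -0.24  2.44 -1.34  0.45  1.73] 0.028 <<<
```

The case fit is consistent: case yaw is 0.055, the head is at (0.532,-0.283,0.105) and the bar agrees. The gripper frame is ±94 mm wide along the jaws, so at 35° it would reach the bar. A tilt of about 50° clears it, and I'll get that at the reach limit the same way as before.

```bash
python3 -m creep '[[0,0.019,-0.0265,0,0],[0,0.019,-0.0265,0,0],[0,0.019,-0.0265,0,0],[0,0.019,-0.0265,0,0],[0.028,0.0235,0.0167,0,0],[0.028,0.0235,0.0167,0,0],[0.028,0.0235,0.0167,0,0],[0.028,0.0235,0.0167,0,0],[0.028,0.0235,0.0167,0,0],[0.028,0.0235,0.0167,0,0],[0.028,0.0235,0.0167,0,0],[0.028,0.0235,0.0167,0,0]]';python3 -m creep '[[0.028,0.0235,0.0167,0,0],[0.028,0.0235,0.0167,0,0],[0.028,0.0235,0.0167,0,0],[0.028,0.0235,0.0167,0,0],[0.028,0.0235,0.0167,0,0],[0.028,0.0235,0.0167,0,0],[0.028,0.0235,0.0167,0,0],[0.028,0.0235,0.0167,0,0],[0.02,0.0235,0.0167,0,0]]'; python3 - <<'E'
from h import *
s=read_state(); print(np.round(s["q"],3), s["tool_pos"],R.from_rotvec(s["orientation"]).as_matrix().round(3))
E
```

```text
t: 10.75
tool_pos: [0.6876, -0.134, 0.399]
orientation: [1.864, 1.872, 0.594]
force: [-0.5, -0.8, -0.3]
opening: 0.0928
t: 11.5
tool_pos: [0.9459, 0.1123, 0.3971]
orientation: [1.865, 1.874, 0.594]
force: [-0.1, -0.3, 0.4]
opening: 0.0927
[ 0.082  0.533  0.819 -0.05   1.176  0.082] [0.94592348 0.11228915 0.39705986] [[-0.005  0.816  0.578]
 [ 1.     0.005  0.001]
 [-0.002  0.578 -0.816]]
```

```bash
for i in 1 2; do python3 -m creep '[[0.008,0.038,0.01,0,0],[0.008,0.038,0.01,0,0],[0.008,0.038,0.01,0,0],[0.008,0.038,0.01,0,0]]'; done; python3 - <<'E'
from h import *
s=read_state(); M=R.from_rotvec(s["orientation"]).as_matrix();print(np.round(s["q"],3), s["tool_pos"],M.round(3)); print(np.degrees(np.arccos(-M[2,2])),np.arctan2(M[1,2],M[0,2]))
E
```

```text
t: 11.83
tool_pos: [1.0271, 0.1264, 0.4301]
orientation: [1.86, 1.868, 0.601]
force: [0.8, -0.5, 1.4]
opening: 0.0929
t: 12.17
tool_pos: [1.0704, 0.1426, 0.4364]
orientation: [1.794, 1.811, 0.7]
force: [-0.6, 0.5, 1.4]
opening: 0.0931
[ 0.103  1.05   0.026 -0.053  1.34   0.085] [1.07043846 0.14258358 0.43641186] [[-0.014  0.747  0.665]
 [ 1.     0.003  0.016]
 [ 0.01   0.665 -0.747]]
41.66905517065069 0.02476302526764877
```

```bash
python3 -m creep '[[0.01,0.038,0.01,0,0],[0.01,0.038,0.01,0,0],[0.01,0.038,0.01,0,0],[0.01,0.038,0.01,0,0]]'; python3 - <<'E'
from h import *
s=read_state(); M=R.from_rotvec(s["orientation"]).as_matrix();print(np.round(s["q"],3), s["tool_pos"],M.round(3)); print(np.degrees(np.arccos(-M[2,2])),np.arctan2(M[1,2],M[0,2]))
E
```

```text
t: 12.5
tool_pos: [1.0976, 0.1647, 0.4687]
orientation: [1.716, 1.744, 0.808]
force: [-0.4, -0.6, -0.9]
opening: 0.0932
[ 0.121  1.05   0.023 -0.059  1.224  0.1  ] [1.09759823 0.16474462 0.46872607] [[-0.026  0.663  0.748]
 [ 0.999  0.     0.035]
 [ 0.023  0.748 -0.663]]
48.47096795333284 0.04677096404073643
```

```bash
python3 -m creep '[[0.01,0.038,0.01,0,0],[0,-0.02,-0.01,0,0],[0,-0.02,-0.01,0,0],[0,0,0,0,0]]'; python3 - <<'E'
from h import *
from kin import *
s=read_state(); M=R.from_rotvec(s["orientation"]).as_matrix();print(np.round(s["q"],3), s["tool_pos"],M.round(4).tolist()); 
t=np.arccos(-M[2,2]);az=np.arctan2(M[1,2],M[0,2]);print(np.degrees(t),az)
W=toolw(t,az,yax(.055)); print("twist", R.from_matrix(M.T@W).as_rotvec())
H=np.array([.532,-.283,.105]); b=-W[:,2]
for p in [H+b*.06,H+b*.1,H+b*.15,(.45,-.28,.40),(.5,-.283,.40),(.45,-.283,.3),(.55,-.15,.42),(.8,0,.42)]:
    q,e=ik(np.array(p),W,Q[5]); print(np.round(p,3),q.round(2),round(e,3))
E
```

```text
t: 12.83
tool_pos: [1.0798, 0.1702, 0.4563]
orientation: [1.708, 1.74, 0.819]
force: [0.1, 0.1, -5.3]
opening: 0.0931
[ 0.129  0.846  0.372 -0.068  1.07   0.117] [1.07982361 0.17022899 0.45632595] [[-0.0295, 0.6557, 0.7544], [0.9993, 0.0008, 0.0384], [0.0245, 0.755, -0.6553]]
49.0605294894654 0.05086209567290676
twist [ 2.96398473e-17  3.24421803e-17 -3.52139572e-02]
[ 0.487 -0.285  0.144] [-1.1  -0.32  2.32  0.97  0.99 -1.65] 0.0
[ 0.457 -0.287  0.171] [-1.18 -0.43  2.34  0.93  1.1  -1.62] 0.0
[ 0.419 -0.289  0.203] [-1.29 -0.55  2.36  0.89  1.24 -1.6 ] 0.0
[ 0.45 -0.28  0.4 ] [-1.19 -0.63  2.05  0.81  1.43 -1.24] 0.0
[ 0.5   -0.283  0.4  ] [-1.06 -0.54  1.99  0.78  1.32 -1.17] 0.0
[ 0.45  -0.283  0.3  ] [-1.19 -0.61  2.21  0.84  1.3  -1.38] 0.0
[ 0.55 -0.15  0.42] [-0.7  -0.7   2.05  0.6   1.16 -0.82] 0.0
[0.8  0.   0.42] [-0.13 -0.1   1.6   0.19  0.8  -0.25] 0.0
```

```bash
python3 -m creep '[[-0.0219,-0.0228,-0.0228,-0.035,0],[-0.0219,-0.0228,-0.0228,0,0],[-0.0219,-0.0228,-0.0228,0,0],[-0.0219,-0.0228,-0.0228,0,0],[-0.0219,-0.0228,-0.0228,0,0],[-0.0219,-0.0228,-0.0228,0,0],[-0.0219,-0.0228,-0.0228,0,0],[-0.0219,-0.0228,-0.0228,0,0],[-0.0219,-0.0228,-0.0228,0,0],[-0.0219,-0.0228,-0.0228,0,0]]';python3 -m creep '[[-0.0219,-0.0228,-0.0228,0,0],[-0.0219,-0.0228,-0.0228,0,0],[-0.0219,-0.0228,-0.0228,0,0],[-0.0219,-0.0228,-0.0228,0,0],[-0.0219,-0.0228,-0.0228,0,0],[-0.0219,-0.0228,-0.0228,0,0],[-0.0219,-0.0228,-0.0228,0,0],[-0.0219,-0.0228,-0.0228,0,0],[-0.0219,-0.0228,-0.0228,0,0],[-0.0219,-0.0228,-0.0228,0,0],[0,0,0,0,0]]'; cat > st.py <<'E'
from h import *
from kin import *
def st():
    s=read_state(); M=R.from_rotvec(s["orientation"]).as_matrix(); t=np.arccos(-M[2,2]);az=np.arctan2(M[1,2],M[0,2])
    print("t",s["t"],"q",np.round(s["q"],2),"pos",np.round(s["tool_pos"],4),"tilt",np.degrees(t).round(2),"az",az.round(4),"F",np.round(s["force"],1),"op",s["opening"])
    return s,M,np.array(s["tool_pos"]),t,az
H0=np.array([.5319,-.2832,.1052])
E
python3 - <<'E'
from st import *
s,M,p,t,az=st(); W=toolw(t,az,yax(.055)); print("twist", R.from_matrix(M.T@W).as_rotvec()); print("head in tool",M.T@(H0-p))
for n in ("scene","wrist"): cv2.imwrite(f"pics/{n}5.png",read_camera(n)[:,:,::-1])
E
```

```text
t: 13.67
tool_pos: [0.7921, -0.0491, 0.4463]
orientation: [1.672, 1.742, 0.824]
force: [-0.1, -1.5, 0.2]
opening: 0.0929
t: 14.58
tool_pos: [0.4769, -0.2874, 0.415]
orientation: [1.679, 1.736, 0.814]
force: [0.4, 0.0, -0.7]
opening: 0.0931
t 14.5833 q [-1.13 -0.58  2.    0.8   1.37 -1.18] pos [ 0.4769 -0.2874  0.415 ] tilt 50.01 az 0.0392 F [ 0.4  0.  -0.7] op 0.09313401781224087
twist [-1.29590724e-16 -5.94374092e-18 -1.59206729e-02]
head in tool [ 0.00083006 -0.20194128  0.24127906]
```

View pics/scene5.png

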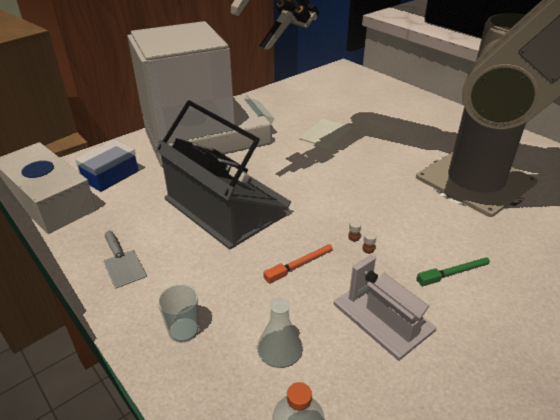

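View pics/wrist5.png

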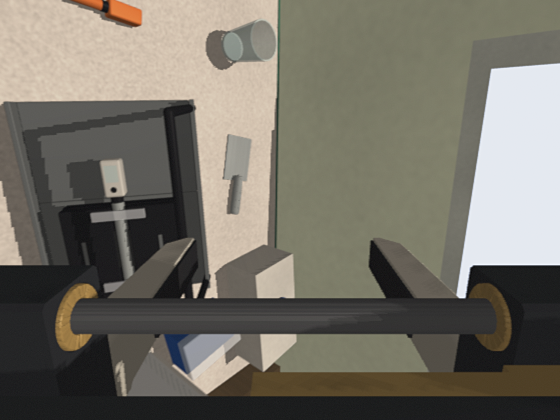

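```bash
python3 -m creep '[[0,-0.04,0,-0.016,100],[0,-0.04,0,0,155],[0,-0.04,0,0,155],[0,-0.04,0,0,155],[0,-0.04,0,0,155],[0,0,0.04,0,155],[0,0,0.04,0,155],[0,0,0.04,0,155],[0,0,0,0,155],[0,0,0,0,155]]'; python3 - <<'E'
from st import *
s,M,p,t,az=st(); W=toolw(t,az,yax(.055)); print("twist", R.from_matrix(M.T@W).as_rotvec()[2]); print("head in tool",M.T@(H0-p))
pp=camera_params("wrist"); im=read_camera("wrist"); cv2.imwrite("pics/wrist6.png",im[:,:,::-1])
import json; json.dump({k:np.array(v).tolist() for k,v in pp.items()},open("cam6.json","w"))
C=cam("wrist",pp); print("pred head",proj(C,H0))
cv2.imwrite("pics/scene6.png",read_camera("scene")[:,:,::-1])
E
```

```text
t: 15.52
tool_pos: [0.4469, -0.2801, 0.1817]
orientation: [1.657, 1.762, 0.821]
force: [-0.4, -0.1, -0.8]
opening: 0.0373
t 15.5167 q [-1.21 -0.48  2.36  0.93  1.15 -1.63] pos [ 0.4469 -0.2801  0.1817] tilt 49.97 az 0.0609 F [-0.4 -0.1 -0.8] op 0.03733220736893336
twist 0.0038325907987024834
head in tool [-0.00825545 -0.0041248   0.11401615]
pred head [278.63585671 213.51502685]
```

View pics/wrist6.png

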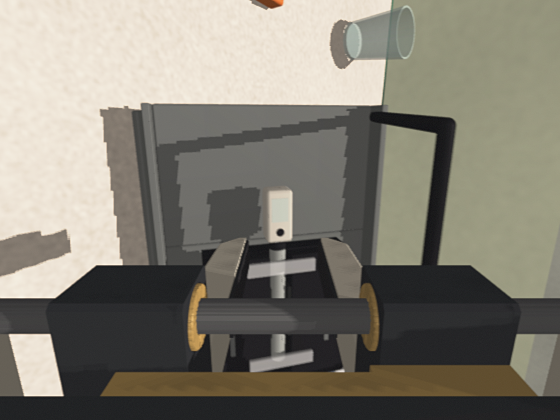

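View pics/scene6.png

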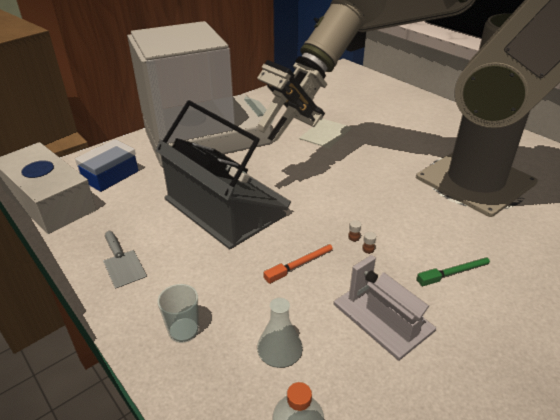

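```bash
python3 - <<'E'
from st import *
from fit import casept
q=np.load("case.npy"); s,M,p,t,az=st()
tgt=p+M@np.array([-.006,-.005,.109])
for P in (tgt,tgt-M@np.array([0,0,.05])):
  for y in (-.0,.0355,.07,.115): print(y,(M.T@(casept(q,.076,y,.12)-P)).round(4))
# finger tip low corner vs tray: n-distance
u=np.array([np.cos(q[2])*np.cos(np.radians(35)),np.sin(q[2])*np.cos(np.radians(35)),np.sin(np.radians(35))]); n=np.array([-np.sin(np.radians(35))*np.cos(q[2]),-np.sin(np.radians(35))*np.sin(q[2]),np.cos(np.radians(35))])
o=casept(q,0,0,0)
for l in (-.0187-.0175,-.011-.0175,.0187+.0175): print("n of tip",l,(n@(tgt+M@np.array([0,l,.011])-o)).round(4))
C=cam("wrist"); 
E
```

```text
t 15.6167 q [-1.21 -0.49  2.36  0.93  1.15 -1.63] pos [ 0.4462 -0.2827  0.1846] tilt 50.08 az 0.0534 F [ 0.2 -0.1 -0.5] op 0.036552429025318335
-0.0 [-0.0353  0.0962 -0.0656]
0.0355 [ 0.0002  0.0965 -0.0656]
0.07 [ 0.0347  0.0967 -0.0656]
0.115 [ 0.0797  0.0969 -0.0657]
-0.0 [-0.0353  0.0962 -0.0156]
0.0355 [ 0.0002  0.0965 -0.0156]
0.07 [ 0.0347  0.0967 -0.0156]
0.115 [ 0.0797  0.0969 -0.0157]
n of tip -0.0362 0.0115
n of tip -0.0285 0.0135
n of tip 0.0362 0.0304
```

```bash
python3 - <<'E'
from st import *
s,M,p,t,az=st(); W=toolw(t,az,yax(.055)); print("twist", R.from_matrix(M.T@W).as_rotvec()[2]); print("head in tool",M.T@(H0-p))
E
```

```text
t 15.6167 q [-1.21 -0.49  2.36  0.93  1.15 -1.63] pos [ 0.4462 -0.2827  0.1846] tilt 50.08 az 0.0534 F [ 0.2 -0.1 -0.5] op 0.036552429025318335
twist 0.006061859784449173
head in tool [-0.005072   -0.00597935  0.11657109]
```

```bash
python3 -m creep '[[-0.003,-0.007,0,0.006,155],[0,0,0.025,0,155],[0,0,0.025,0,155],[0,0,0.02,0,155],[0,0,0.01,0,155],[0,0,0,0,155],[0,0,0,0,155]]'; python3 - <<'E'
from st import *
s,M,p,t,az=st(); W=toolw(t,az,yax(.055)); print("twist", R.from_matrix(M.T@W).as_rotvec()[2]); print("head in tool",M.T@(H0-p))
C=cam("wrist"); cv2.imwrite("pics/wrist7.png",read_camera("wrist")[:,:,::-1]); print(proj(C,H0))
im=read_camera("scene")[:,:,::-1]; cv2.imwrite("pics/scene7.png",cv2.resize(im[50:250,130:330],None,fx=3,fy=3,interpolation=cv2.INTER_CUBIC))
E
```

```text
t: 16.2
tool_pos: [0.5018, -0.284, 0.127]
orientation: [1.664, 1.75, 0.817]
force: [0.2, -0.1, -0.0]
opening: 0.0365
t 16.2 q [-1.07 -0.25  2.31  1.03  0.93 -1.71] pos [ 0.5018 -0.284   0.127 ] tilt 50.07 az 0.0503 F [ 0.2 -0.1 -0. ] op 0.03652616607387313
twist -0.002671615152391131
head in tool [-0.00072084  0.00260361  0.03710036]
[287.96914407 237.74298666]
```

View pics/wrist7.png

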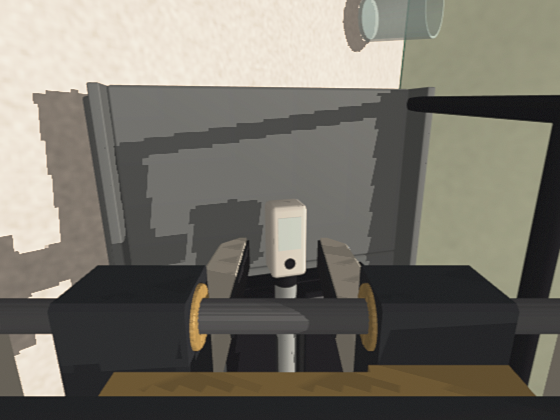

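View pics/scene7.png

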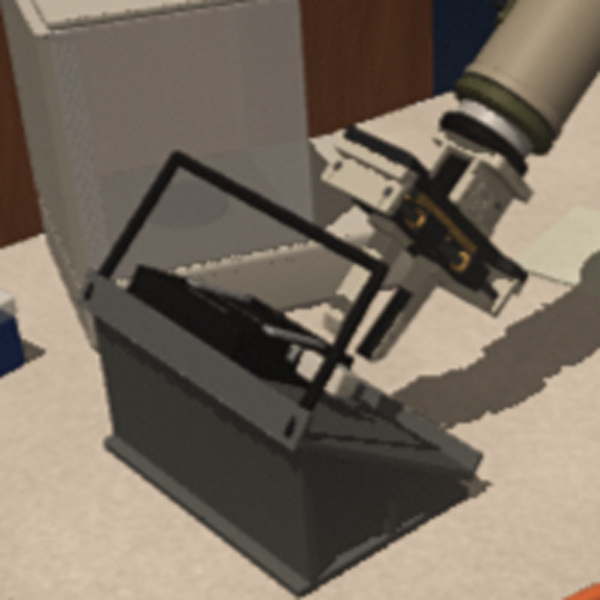

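```bash
python3 -m creep '[[0,0.0015,0.01,0,155],[0,0,0.01,0,155],[0,0,0.008,0,155],[0,0,0.004,0,155],[0,0,0,0,155],[0,0,0,0,155]]'; python3 - <<'E'
from st import *
s,M,p,t,az=st(); print("head in tool",M.T@(H0-p))
C=cam("wrist"); cv2.imwrite("pics/wrist8.png",read_camera("wrist")[:,:,::-1]); print(proj(C,H0))
im=read_camera("scene")[:,:,::-1]; cv2.imwrite("pics/scene8.png",cv2.resize(im[50:250,130:330],None,fx=3,fy=3,interpolation=cv2.INTER_CUBIC))
E
```

```text
t: 16.8
tool_pos: [0.5272, -0.282, 0.1067]
orientation: [1.665, 1.751, 0.818]
force: [-0.2, 0.1, -0.1]
opening: 0.0366
t 16.8 q [-1.01 -0.16  2.28  1.08  0.86 -1.74] pos [ 0.5272 -0.282   0.1067] tilt 50.03 az 0.0514 F [-0.2  0.1 -0.1] op 0.03664175864500447
head in tool [-0.00141252  0.00180497  0.00449865]
[287.3226006  261.49903387]
```

View pics/wrist8.png

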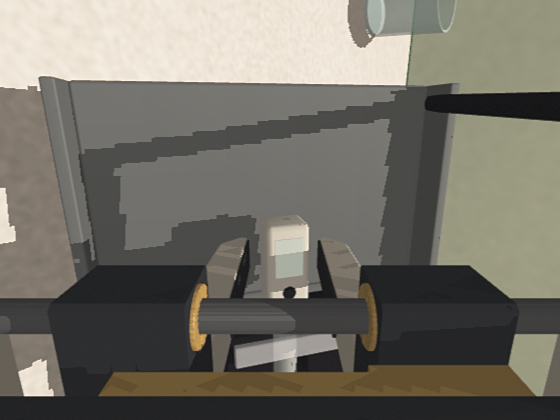

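View pics/scene8.png

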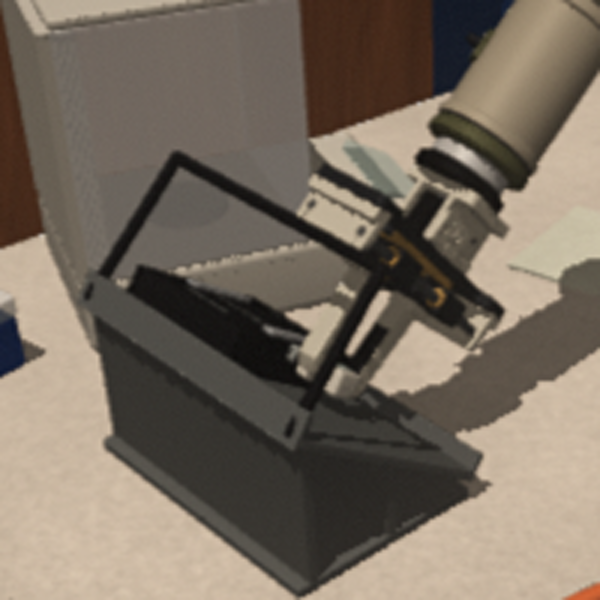

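```bash
python3 -m creep '[[0,0,0,0,200],[0,0,0,0,255],[0,0,0,0,255],[0,0,0,0,255],[0,0,0,0,255],[0,0,0,0,255]]' 35; python3 - <<'E'
from st import *
s,M,p,t,az=st(); print("head in tool",M.T@(H0-p),s["wrist_torque"])
cv2.imwrite("pics/wrist9.png",read_camera("wrist")[:,:,::-1])
E
```

```text
t: 17.4
tool_pos: [0.5274, -0.2822, 0.1067]
orientation: [1.665, 1.75, 0.818]
force: [-1.6, -0.3, 1.7]
opening: 0.0244
t 17.4 q [-1.01 -0.16  2.28  1.08  0.86 -1.74] pos [ 0.5274 -0.2822  0.1067] tilt 50.04 az 0.0508 F [-1.6 -0.3  1.7] op 0.02442374955010825
head in tool [-0.00127109  0.00171745  0.0043802 ] [-0.17702583  0.38062596 -0.04214362]
```

View pics/wrist9.png

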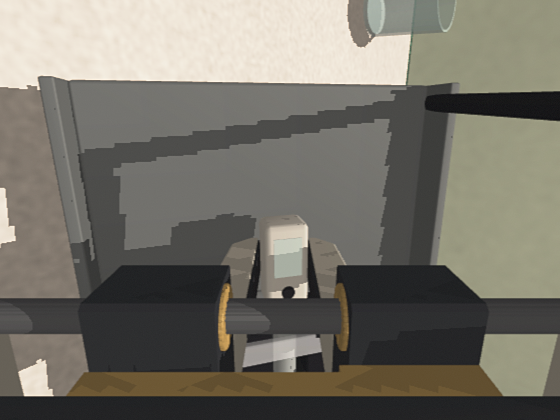

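```bash
python3 - <<'E'
from st import *
s,M,p,t,az=st(); print(M.T@yax(.055), s["opening"])
E
python3 -m creep '[[0,0,0,0,255],[0.002,0,0,0,255],[0.003,0,0,0,255],[0.003,0,0,0,255],[0.003,0,0,0,255],[0.003,0,0,0,255]]' 40
```

```text
t 17.45 q [-1.01 -0.16  2.28  1.08  0.86 -1.74] pos [ 0.5274 -0.2822  0.1067] tilt 50.04 az 0.0508 F [-1.7 -0.5  1.1] op 0.024389792808677885
[ 0.99998872 -0.00348474 -0.00322875] 0.024389792808677885
t: 17.95
tool_pos: [0.5269, -0.2715, 0.1079]
orientation: [1.665, 1.746, 0.811]
force: [2.0, -11.6, -0.9]
opening: 0.024
```

```bash
python3 - <<'E'
from st import *
cv2.imwrite("pics/wrist10.png",read_camera("wrist")[180:390,150:420,::-1].repeat(2,0).repeat(2,1)); st()
E
```

```text
t 18.0 q [-0.99 -0.2   2.31  1.08  0.84 -1.73] pos [ 0.5268 -0.271   0.1077] tilt 50.07 az 0.0427 F [  0.2 -10.7  -0.5] op 0.023580024709024757
```

View pics/wrist10.png

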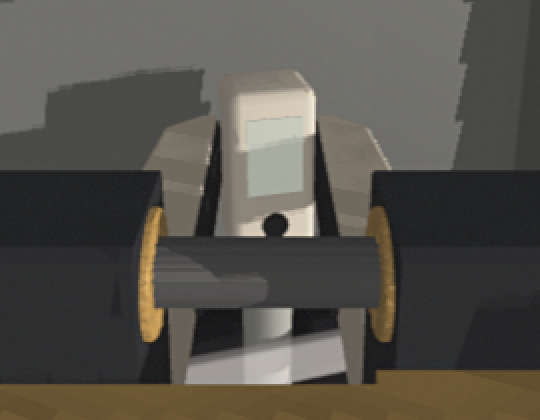

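```bash
python3 -m creep '[[0.004,0.0008,0,0,255],[0.004,-0.0008,0,0,255],[0.004,-0.0008,0,0,255],[0.004,0.0008,0,0,255],[0.004,0.0008,0,0,255],[0.004,-0.0008,0,0,255],[0.004,-0.0008,0,0,255],[0.004,0.0008,0,0,255]]'; cat > dev.py <<'E'
from st import *
def dev():
    s,M,p,t,az=st(); d=p-np.array([.5274,-.2822,.1067]); y=yax(.055); a=d@y; print("along",a.round(4),"off world",(d-a*y).round(4),"in tool",(M.T@(d-a*y)).round(4)); W=toolw(np.radians(50.04),.051,y); print("rot err tool",R.from_matrix(M.T@W).as_rotvec().round(4)); return s,M,p
if __name__=="__main__": dev()
E
python3 dev.py
```

```text
t: 18.67
tool_pos: [0.5253, -0.2394, 0.1078]
orientation: [1.665, 1.745, 0.812]
force: [-0.2, -12.2, -2.0]
opening: 0.0238
t 18.6667 q [-0.95 -0.28  2.37  1.08  0.81 -1.68] pos [ 0.5253 -0.2394  0.1078] tilt 50.09 az 0.042 F [ -0.2 -12.2  -2. ] op 0.023788204043051386
along 0.0429 off world [0.0002 0.     0.0011] in tool [-0.      0.001  -0.0005]
rot err tool [ 0.0008  0.0069 -0.0035]
```

```bash
python3 -m creep '[[0.004,0.0008,0,0,255],[0.004,-0.0008,0,0,255],[0.004,-0.0008,0,0,255],[0.004,0.0008,0,0,255],[0.004,0.0008,0,0,255],[0.004,-0.0008,0,0,255],[0.004,-0.0012,0,0,255],[0.004,0.0008,0,0,255]]'; python3 dev.py
```

```text
t: 19.33
tool_pos: [0.5234, -0.2072, 0.1074]
orientation: [1.665, 1.746, 0.812]
force: [0.8, -11.7, -1.0]
opening: 0.0235
t 19.3333 q [-0.89 -0.37  2.44  1.06  0.78 -1.62] pos [ 0.5234 -0.2072  0.1074] tilt 50.09 az 0.0424 F [  0.8 -11.7  -1. ] op 0.02348793248290158
along 0.0751 off world [0.0001 0.     0.0007] in tool [-0.      0.0006 -0.0004]
rot err tool [ 0.0008  0.0066 -0.0034]
```

```bash
python3 -m creep '[[0.004,0,0,0,255],[0.004,0,0,0,255],[0.003,0,0,0,255],[0.003,0,0,0,255],[0.003,0,0,0,255],[0.003,0,0,0,255]]'; python3 dev.py
```

```text
t: 19.83
tool_pos: [0.522, -0.1835, 0.106]
orientation: [1.665, 1.751, 0.818]
force: [-0.3, -0.6, -0.7]
opening: 0.024
t 19.8333 q [-0.85 -0.43  2.48  1.05  0.77 -1.58] pos [ 0.522  -0.1835  0.106 ] tilt 50.01 az 0.0521 F [-0.3 -0.6 -0.7] op 0.02402675351085867
along 0.0989 off world [ 0.0001  0.     -0.0007] in tool [-0.     -0.0005  0.0005]
rot err tool [-0.0005 -0.0008 -0.0037]
```

```bash
python3 -m creep '[[0.005,0,0,0,255],[0.005,0,0,0,255],[0.005,0,0,0,255],[0.004,0,0,0,255],[0.002,0,0,0,255],[0,0,0,0,255]]'; python3 dev.py;  python3 - <<'E'
from st import *
cv2.imwrite("pics/wrist11.png",read_camera("wrist")[:,:,::-1])
im=read_camera("scene")[:,:,::-1]; cv2.imwrite("pics/scene11.png",cv2.resize(im[50:250,130:330],None,fx=3,fy=3,interpolation=cv2.INTER_CUBIC))
im=read_camera("top")[:,:,::-1]; cv2.imwrite("pics/top11.png",cv2.resize(im[170:290,280:480],None,fx=4,fy=4,interpolation=cv2.INTER_CUBIC))
E
```

```text
t: 20.33
tool_pos: [0.5264, -0.1665, 0.1067]
orientation: [1.667, 1.757, 0.82]
force: [-0.7, 0.1, -1.2]
opening: 0.0238
t 20.3333 q [-0.8  -0.45  2.5   1.03  0.74 -1.53] pos [ 0.5264 -0.1665  0.1067] tilt 49.81 az 0.0578 F [-0.7  0.1 -1.2] op 0.023760160885488345
along 0.1155 off world [0.0054 0.0003 0.    ] in tool [0.     0.0035 0.0041]
rot err tool [-0.004  -0.0052 -0.0033]
```

View pics/wrist11.png

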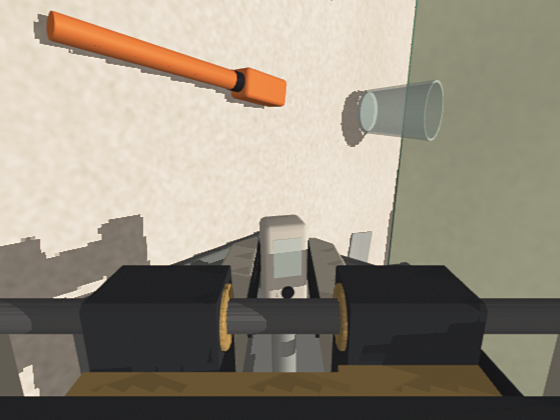

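View pics/scene11.png

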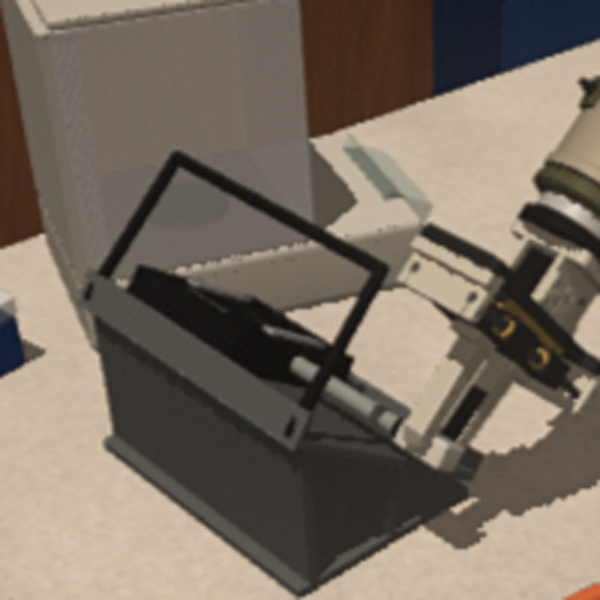

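View pics/top11.png

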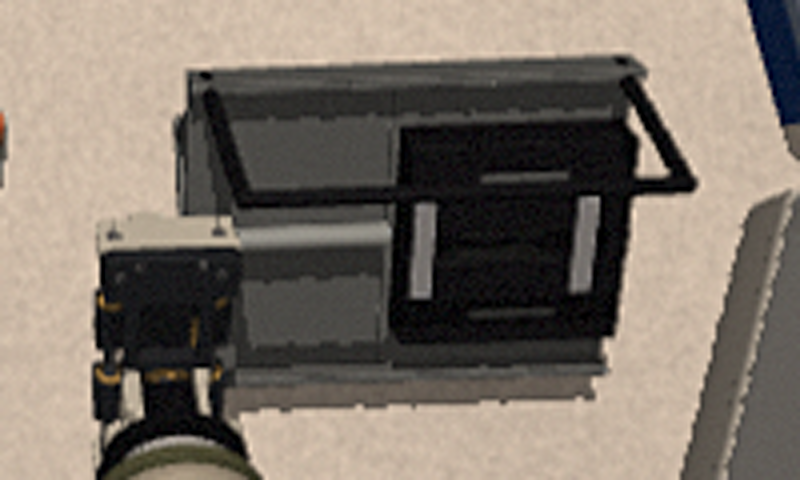

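```bash
python3 -m creep '[[0.006,0,0,0,255],[0.008,0.006,-0.005,0,255],[0.008,0.0077,-0.0064,0,255],[0.008,0.0077,-0.0064,0,255],[0,0,0,0,255]]'; python3 dev.py;  python3 - <<'E'
from st import *
im=read_camera("scene")[:,:,::-1]; cv2.imwrite("pics/scene12.png",cv2.resize(im[50:250,130:330],None,fx=3,fy=3,interpolation=cv2.INTER_CUBIC))
E
```

```text
t: 20.9
tool_pos: [0.5352, -0.1433, 0.1386]
orientation: [1.668, 1.764, 0.821]
force: [1.2, 0.2, -0.9]
opening: 0.0238
t 20.9 q [-0.73 -0.56  2.5   0.92  0.75 -1.34] pos [ 0.5352 -0.1433  0.1386] tilt 49.57 az 0.0648 F [ 1.2  0.2 -0.9] op 0.023819404801271753
along 0.1382 off world [0.0154 0.0008 0.0319] in tool [ 0.0001  0.0343 -0.009 ]
rot err tool [-0.0083 -0.0105 -0.002 ]
```

View pics/scene12.png

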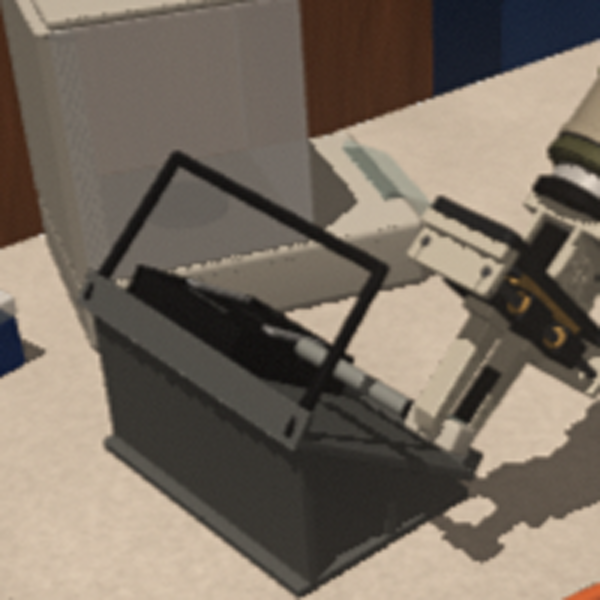

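```bash
python3 - <<'E'
from st import *
s,M,p,t,az=st()
for pos in [(.54,-.14,.17),(.54,-.1,.18),(.57,-.08,.18),(.6,-.05,.18),(.57,-.04,.2),(.62,-.02,.25),(.6,.1,.25),(.55,.2,.25),(.523,.26,.2)]:
    q,e=ik(np.array(pos),M,Q[5]); print(pos,q.round(2),round(e,3))
E
```

```text
t 20.95 q [-0.73 -0.56  2.5   0.92  0.75 -1.34] pos [ 0.5349 -0.1435  0.1377] tilt 49.55 az 0.0649 F [ 0.7 -0.  -0.4] op 0.023757864632211925
(0.54, -0.14, 0.17) [-0.71 -0.62  2.47  0.84  0.8  -1.23] 0.0
(0.54, -0.1, 0.18) [-0.6  -0.72  2.5   0.74  0.77 -1.05] 0.006
(0.57, -0.08, 0.18) [-0.49 -0.63  2.45  0.71  0.66 -0.98] 0.0
(0.6, -0.05, 0.18) [-0.37 -0.53  2.4   0.64  0.56 -0.85] 0.0
(0.57, -0.04, 0.2) [-0.37 -0.71  2.46  0.56  0.65 -0.75] 0.0
(0.62, -0.02, 0.25) [-0.26 -0.57  2.28  0.43  0.63 -0.56] 0.0
(0.6, 0.1, 0.25) [ 0.09 -0.61  2.31 -0.04  0.58  0.06] 0.0
(0.55, 0.2, 0.25) [ 0.43 -0.64  2.33 -0.45  0.67  0.62] 0.0
(0.523, 0.26, 0.2) [ 0.63 -0.5   2.34 -0.73  0.66  1.01] 0.0
```

```bash
python3 - <<'E'
from st import *
s,M,p,t,az=st(); prev=p
for pos in [(.545,-.135,.165),(.553,-.1,.178),(.557,-.065,.188),(.557,-.03,.195),(.6,.05,.25),(.56,.2,.25),(.523,.265,.2)]:
    q,e=ik(np.array(pos),M,Q[5]); print(pos,q.round(2),round(e,4),"tool d",(M.T@(np.array(pos)-prev)).round(4)); prev=np.array(pos)
E
```

```text
t 20.95 q [-0.73 -0.56  2.5   0.92  0.75 -1.34] pos [ 0.5349 -0.1435  0.1377] tilt 49.55 az 0.0649 F [ 0.7 -0.  -0.4] op 0.023757864632211925
(0.545, -0.135, 0.165) [-0.69 -0.6   2.47  0.85  0.77 -1.22] 0.0 tool d [ 0.008   0.0277 -0.0096]
(0.553, -0.1, 0.178) [-0.58 -0.66  2.48  0.76  0.73 -1.06] 0.0 tool d [ 0.0345  0.0163 -0.0006]
(0.557, -0.065, 0.188) [-0.47 -0.72  2.49  0.65  0.69 -0.89] 0.0 tool d [ 0.0348  0.0114 -0.0017]
(0.557, -0.03, 0.195) [-0.35 -0.77  2.5   0.52  0.66 -0.7 ] 0.0044 tool d [ 0.035   0.0065 -0.0028]
(0.6, 0.05, 0.25) [-0.06 -0.65  2.34  0.17  0.6  -0.21] 0.0 tool d [0.0776 0.0725 0.0009]
(0.56, 0.2, 0.25) [ 0.42 -0.6   2.31 -0.45  0.65  0.61] 0.0 tool d [ 0.1521 -0.0208 -0.023 ]
(0.523, 0.265, 0.2) [ 0.64 -0.49  2.33 -0.74  0.66  1.03] 0.0 tool d [ 0.0668 -0.0598  0.0075]
```

```bash
python3 -m creep '[[0.004,0.014,-0.005,0,255],[0.004,0.014,-0.005,0,255],[0.017,0.008,0,0,255],[0.017,0.008,0,0,255],[0.017,0.006,-0.001,0,255],[0.017,0.006,-0.001,0,255],[0.017,0.006,-0.002,0,255],[0.018,0.006,-0.002,0,255],[0,0,0,0,255]]'; python3 dev.py;  python3 - <<'E'
from st import *
im=read_camera("scene")[:,:,::-1]; cv2.imwrite("pics/scene13.png",cv2.resize(im[50:300,130:400],None,fx=2.8,fy=2.4,interpolation=cv2.INTER_CUBIC))
E
```

```text
t: 21.7
tool_pos: [0.5598, -0.029, 0.1995]
orientation: [1.668, 1.767, 0.823]
force: [0.5, -0.4, -1.4]
opening: 0.0221
t 21.7 q [-0.35 -0.77  2.49  0.52  0.66 -0.7 ] pos [ 0.5598 -0.029   0.1995] tilt 49.47 az 0.0686 F [ 0.5 -0.4 -1.4] op 0.02211354080957889
along 0.251 off world [0.0462 0.0025 0.0928] in tool [ 0.0005  0.1006 -0.0252]
rot err tool [-0.01   -0.0134 -0.0021]
```

View pics/scene13.png

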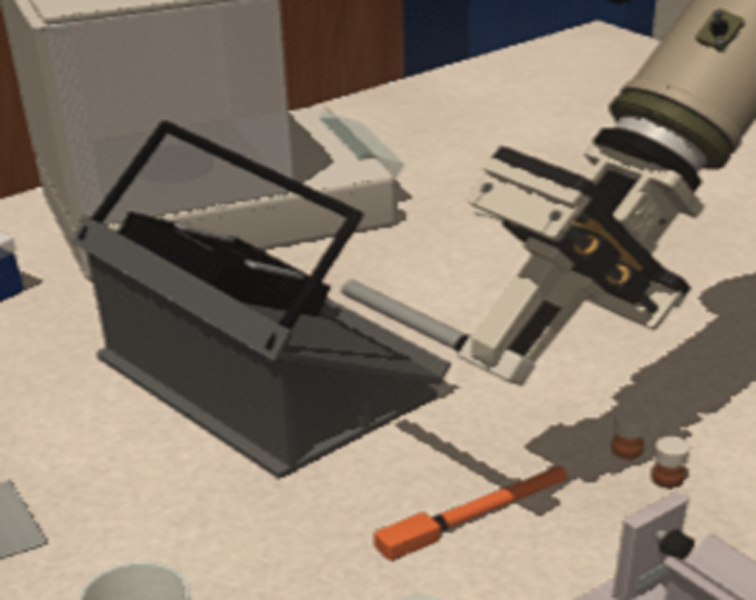

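```bash
python3 -m creep '[[0.026,0.024,0,0,255],[0.026,0.024,0,0,255],[0.026,0.024,-0.004,0,255],[0.03,0.004,-0.008,0,255],[0.03,0,-0.008,0,255],[0.03,0,-0.008,0,255],[0.03,-0.002,-0.008,0,255],[0.03,-0.003,-0.006,0,255],[0,0,0,0,255],[0,0,0,0,255]]'; python3 - <<'E'
from st import *
import json
s,M,p,t,az=st(); pp=camera_params("wrist"); im=read_camera("wrist"); cv2.imwrite("pics/wrist14.png",im[:,:,::-1])
json.dump({k:np.array(v).tolist() for k,v in pp.items()},open("cam14.json","w"))
cr=np.load("cradle.npy"); print(cr, proj(cam("wrist",pp),[cr[0],cr[1],.065]))
cv2.imwrite("pics/scene14.png",read_camera("scene")[:,:,::-1])
E
```

```text
t: 22.58
tool_pos: [0.5598, 0.1979, 0.2804]
orientation: [1.668, 1.772, 0.818]
force: [-0.3, -1.0, -1.8]
opening: 0.0224
t 22.5833 q [ 0.41 -0.63  2.26 -0.4   0.72  0.54] pos [0.5598 0.1979 0.2804] tilt 49.24 az 0.0685 F [-0.3 -1.  -1.8] op 0.022438343363093964
[ 0.52212551  0.15784332 -0.02413101] [ 63.17465267 249.20167596]
```

View pics/wrist14.png

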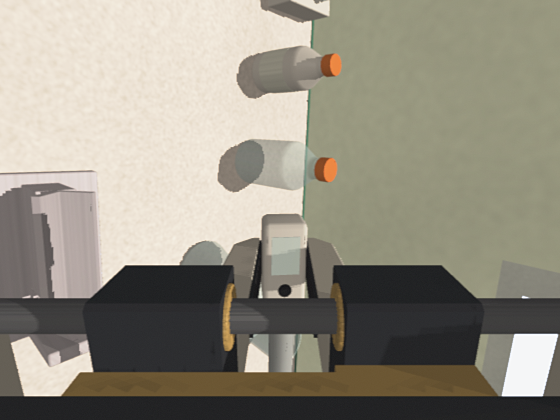

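View pics/scene14.png

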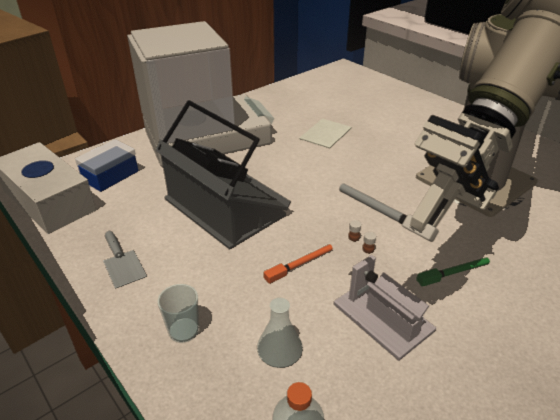

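```bash
python3 - <<'E'
from st import *
s,M,p,t,az=st()
for pos in [(.48,.14,.33),(.46,.16,.36),(.48,.18,.38),(.5,.16,.36)]:
    q,e=ik(np.array(pos),M,Q[5]); print(pos,q.round(2),round(e,4),"tool d",(M.T@(np.array(pos)-p)).round(4))
E
```

```text
t 22.6833 q [ 0.41 -0.63  2.27 -0.4   0.72  0.54] pos [0.5605 0.1954 0.2805] tilt 49.27 az 0.0644 F [ 0.8  0.3 -0.7] op 0.02282142175432729
(0.48, 0.14, 0.33) [ 0.39 -0.89  2.28 -0.33  1.02  0.43] 0.0685 tool d [-0.0503 -0.0168 -0.0959]
(0.46, 0.16, 0.36) [ 0.51 -0.89  2.23 -0.42  1.12  0.53] 0.0663 tool d [-0.0289 -0.0064 -0.1296]
(0.48, 0.18, 0.38) [ 0.49 -0.89  2.22 -0.38  1.06  0.5 ] 0.0175 tool d [-0.01    0.0225 -0.1265]
(0.5, 0.16, 0.36) [ 0.38 -0.89  2.25 -0.3   0.98  0.4 ] 0.0148 tool d [-0.0313  0.0197 -0.0993]
```

```bash
python3 - <<'E'
from st import *
s,M,p,t,az=st(); C=cam("wrist"); 
out=[]
for x in np.arange(.46,.58,.02):
  for y in np.arange(.10,.30,.02):
    for z in np.arange(.26,.46,.04):
      pos=np.array([x,y,z]); C2=(C[0],C[1],C[2]+pos-p,C[3])
      a=[proj(C2,[.52+sx*.0189+.027*yy,.156+yy,.084]) for sx in(-1,1) for yy in(-.05,.05)]
      a=np.array(a)
      if a[:,0].min()>12 and a[:,1].max()<258:
        q,e=ik(pos,M,Q[5])
        if e<.002: out.append((a[:,0].min(),pos.round(3),a.round(0).tolist()))
out.sort(key=lambda o:-o[0])
for o in out[:6]: print(o)
E
```

```text
t 22.6833 q [ 0.41 -0.63  2.27 -0.4   0.72  0.54] pos [0.5605 0.1954 0.2805] tilt 49.27 az 0.0644 F [ 0.8  0.3 -0.7] op 0.02282142175432729
(np.float64(95.95764712020147), array([0.52, 0.14, 0.26]), [[103.0, 249.0], [96.0, 124.0], [147.0, 239.0], [144.0, 126.0]])
(np.float64(82.55093816122206), array([0.48, 0.2 , 0.42]), [[88.0, 255.0], [83.0, 176.0], [119.0, 248.0], [115.0, 173.0]])
(np.float64(74.09686381770646), array([0.5 , 0.18, 0.38]), [[81.0, 252.0], [74.0, 162.0], [115.0, 244.0], [111.0, 161.0]])
(np.float64(65.97349553512112), array([0.54, 0.14, 0.26]), [[76.0, 256.0], [66.0, 123.0], [125.0, 244.0], [120.0, 125.0]])
(np.float64(63.19139370144231), array([0.52, 0.16, 0.34]), [[71.0, 248.0], [63.0, 145.0], [111.0, 240.0], [106.0, 145.0]])
(np.float64(62.90963063960666), array([0.54, 0.12, 0.26]), [[73.0, 231.0], [63.0, 93.0], [123.0, 222.0], [118.0, 99.0]])
```

```bash
python3 -m creep '[[-0.018,-0.0115,-0.004,0,255],[-0.018,-0.0115,-0.004,0,255],[-0.019,-0.012,-0.005,0,255],[0,0,0,0,255],[0,0,0,0,255]]'; python3 - <<'E'
from st import *
import json
s,M,p,t,az=st(); pp=camera_params("wrist"); im=read_camera("wrist"); cv2.imwrite("pics/wrist15.png",im[:,:,::-1])
json.dump({k:np.array(v).tolist() for k,v in pp.items()},open("cam15.json","w"))
cv2.imwrite("pics/crop15.png",cv2.resize(im[80:300,0:220,::-1],None,fx=3.4,fy=2.7,interpolation=cv2.INTER_CUBIC))
print([ (x["pixel"],x["confidence"]) for x in tip_of("wrist","groove_stop")])
E
```

```text
t: 23.1
tool_pos: [0.5314, 0.1367, 0.263]
orientation: [1.674, 1.76, 0.818]
force: [-0.2, 0.0, 0.2]
opening: 0.0226
t 23.1 q [ 0.26 -0.85  2.42 -0.22  0.73  0.31] pos [0.5314 0.1367 0.263 ] tilt 49.43 az 0.0606 F [-0.2  0.   0.2] op 0.022601298661314814
[([108.8, 240.9], 0.67)]
```

View pics/crop15.png

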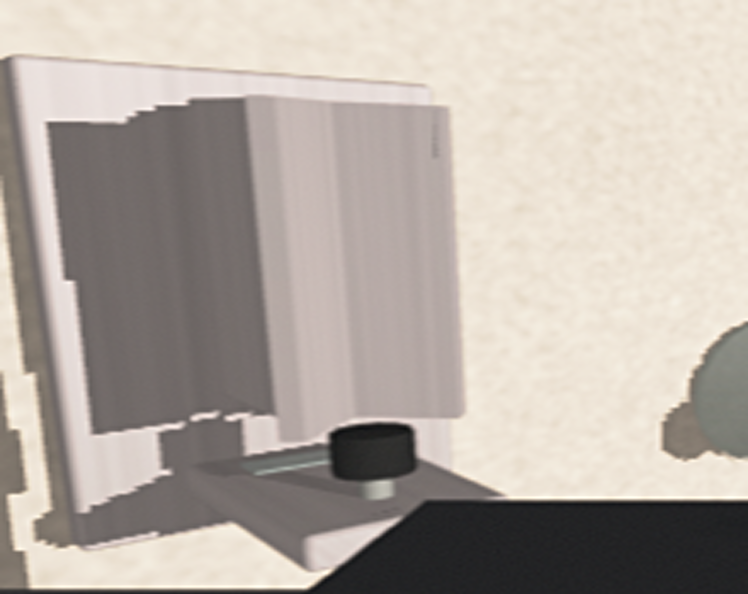

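View pics/wrist15.png

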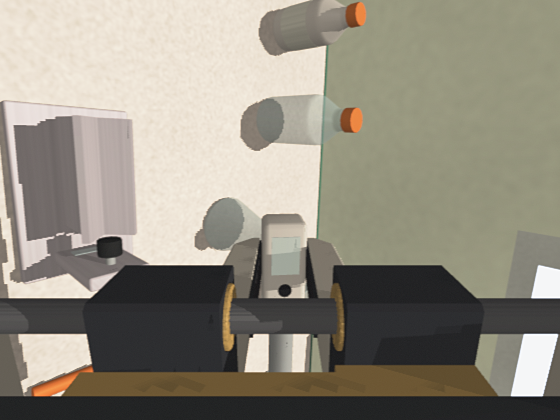

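```bash
python3 - <<'E'
from h import *
import json
from scipy.optimize import least_squares
C=cam("wrist",json.load(open("cam15.json")))
a=.0189
obs=[((-a,.05,.084),(72.6,115.9)),((-a,-.05,.084),(82.4,243)),((a,.05,.084),(132.4,119.6)),((a,-.05,.084),(136.8,233.7)),((0,.05,.0651),(97,117)),((0,-.05,.0651),(103.5,238.5)),((0,-.052,.075),(109.2,240.5))]
def w(q,X): c,s=np.cos(q[2]),np.sin(q[2]); return np.array([q[0]+c*X[0]-s*X[1],q[1]+s*X[0]+c*X[1],X[2]+(q[3] if len(q)>3 else 0)])
f=lambda q:np.concatenate([proj(C,w(q,X))-px for X,px in obs])
r=least_squares(f,[.52,.155,-.03],loss="soft_l1"); print(r.x.round(4),f(r.x).round(1).reshape(-1,2).tolist())
r2=least_squares(f,[.52,.155,-.03,0]); print(r2.x.round(4),f(r2.x).round(1).reshape(-1,2).tolist())
np.save("cradle.npy",r.x)
E
```

```text
[ 0.5225  0.1583 -0.0301] [[7.1, -0.4], [6.3, 1.5], [-1.9, -0.3], [-1.6, 1.9], [-0.3, 0.6], [0.2, -3.6], [-0.5, -0.8]]
[ 0.5201  0.1588 -0.0265  0.0032] [[4.8, -1.3], [4.7, 2.7], [-3.3, -1.1], [-2.4, 2.7], [-2.2, -0.2], [-1.0, -2.7], [-1.7, 0.1]]
```

```bash
python3 - <<'E'
from h import *
import json
from scipy.optimize import least_squares
C=cam("wrist",json.load(open("cam15.json")))
a=.0189
def w(q,X): c,s=np.cos(q[2]),np.sin(q[2]); return np.array([q[0]+c*X[0]-s*X[1],q[1]+s*X[0]+c*X[1],X[2]])
O={"rim":[((a,.05,.084),(132.4,119.6)),((a,-.05,.084),(136.8,233.7))],"v":[((0,.05,.0651),(97,117)),((0,-.05,.0651),(103.5,238.5))],"s":[((0,-.052,.075),(109.2,240.5))]}
for ks in (("rim","v","s"),("v","s"),("rim","s")):
    obs=sum([O[k] for k in ks],[])
    f=lambda q:np.concatenate([proj(C,w(q,X))-px for X,px in obs])
    r=least_squares(f,[.52,.155,-.03]); print(ks,r.x.round(4),r.fun.round(1).tolist(),"stop",w(r.x,(0,-.052,.075)).round(4))
    if len(ks)==3: np.save("cradle.npy",r.x)
E
```

```text
('rim', 'v', 's') [ 0.5231  0.1579 -0.031 ] [-1.1, 0.3, -1.0, 2.2, 0.6, 1.1, 0.9, -3.3, 0.1, -0.5] stop [0.5215 0.1059 0.075 ]
('v', 's') [ 0.5225  0.1573 -0.0313] [-0.1, 1.9, 0.2, -2.5, -0.6, 0.3] stop [0.5209 0.1053 0.075 ]
('rim', 's') [ 0.5238  0.1584 -0.0345] [-0.2, -0.3, -0.5, 1.6, 0.7, -1.3] stop [0.522  0.1065 0.075 ]
```

```bash
cat > place.py <<'E'
from st import *
cr=np.load("cradle.npy"); yc=yax(cr[2]); hT=np.array([-.0013,0,.0044])
stop=np.array([cr[0],cr[1],.075])-.052*yc
def plan(short=.018,up=.0):
    s,M,p,t,az=st(); Mf=toolw(t,az,yc); tw=R.from_matrix(M.T@Mf).as_rotvec()
    Hc=stop+yc*(.1425+short)+np.array([0,0,up]); T=Hc-Mf@hT
    d=M.T@(T-p); q,e=ik(T,Mf,np.array(s["q"])); print("twist",tw.round(4),"T",T.round(4),"d(now axes)",d.round(4),"d(final axes)",(Mf.T@(T-p)).round(4)); print("q",q.round(2),round(e,4)); print("1mm up in tool",(M.T@[0,0,.001]).round(5),"1mm -yc",(M.T@(-.001*yc)).round(5))
    head=p+M@hT; tip=head-.1425*M[:,0]; print("est head in cradle y",((head-stop)@yc).round(4),"tip z",tip[2].round(4),"tip off",(tip-stop).round(4)); return s,M,p
if __name__=="__main__":
    import sys; plan(float(sys.argv[1]),float(sys.argv[2]))
E
python3 place.py .018 .07
```

```text
t 23.2 q [ 0.26 -0.85  2.42 -0.23  0.73  0.31] pos [0.5319 0.1385 0.2642] tilt 49.49 az 0.0631 F [ 0.2  0.6 -1.2] op 0.02276859606059624
twist [-0.      0.      0.0505] T [0.5231 0.2674 0.1479] d(now axes) [ 0.1283 -0.0902  0.0751] d(final axes) [ 0.1236 -0.0966  0.0751]
q [ 0.65 -0.38  2.36 -0.88  0.58  1.26] 0.0
1mm up in tool [ 1.0e-05  7.6e-04 -6.5e-04] 1mm -yc [-1.e-03 -5.e-05 -7.e-05]
est head in cradle y 0.0319 tip z 0.2602 tip off [ 0.0218 -0.1108  0.1852]
```

```bash
python3 -m creep '[[0.032,0,0,0,255],[0.032,0,0,0,255],[0.032,0,0,0,255],[0.032,0,0,0.05,255],[-0.004,-0.022,0.019,0,255],[0,-0.022,0.019,0,255],[0,-0.022,0.019,0,255],[0,-0.022,0.018,0,255],[0,0,0,0,255],[0,0,0,0,255]]'; python3 place.py .018 .07; python3 - <<'E'
from st import *
import json
for n in ("scene","top","wrist"): cv2.imwrite(f"pics/{n}16.png",read_camera(n)[:,:,::-1])
E
```

```text
t: 24.03
tool_pos: [0.5224, 0.2687, 0.1466]
orientation: [1.721, 1.734, 0.837]
force: [0.3, -0.1, -0.8]
opening: 0.0226
t 24.0333 q [ 0.65 -0.38  2.36 -0.87  0.58  1.25] pos [0.5224 0.2687 0.1466] tilt 49.2 az 0.0639 F [ 0.3 -0.1 -0.8] op 0.022641283471827287
twist [-0.     -0.      0.0058] T [0.5231 0.2674 0.1479] d(now axes) [-0.0012  0.0015 -0.0004] d(final axes) [-0.0012  0.0015 -0.0004]
q [ 0.65 -0.38  2.36 -0.86  0.58  1.24] 0.0
1mm up in tool [ 4.0e-05  7.6e-04 -6.5e-04] 1mm -yc [-1.e-03 -1.e-05 -7.e-05]
est head in cradle y 0.1617 tip z 0.1376 tip off [0.0081 0.0194 0.0626]
```

View pics/scene16.png

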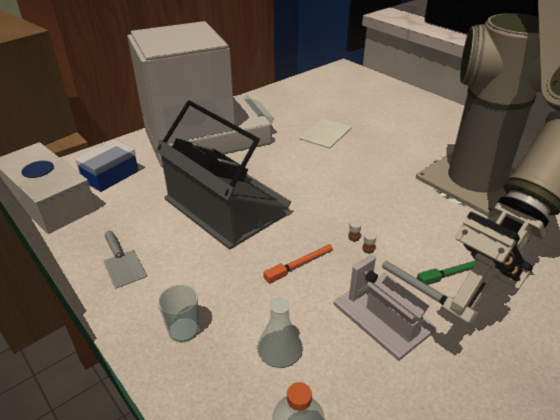

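View pics/top16.png

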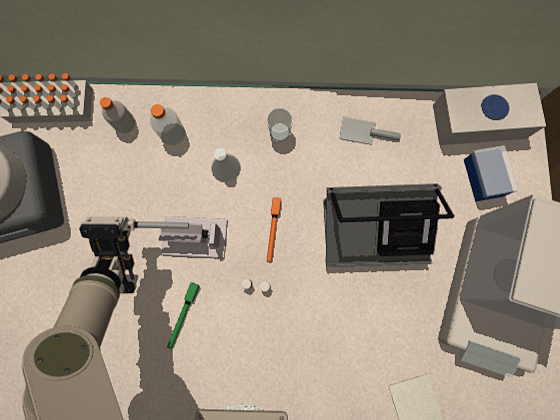

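View pics/wrist16.png

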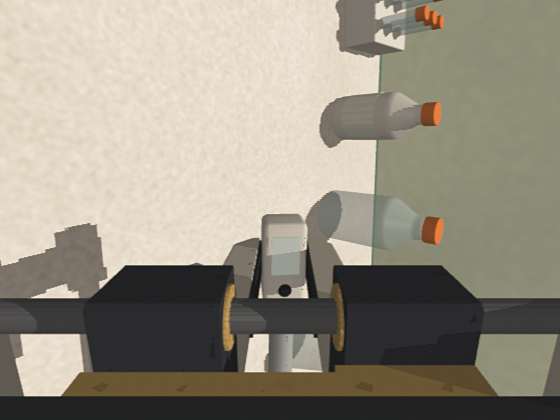

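```bash
python3 - <<'E'
from place import *
s,M,p,t,az=st(); head=p+M@hT; tip=head-.1425*M[:,0]; tc=tip
for n,(x0,y0,x1,y1) in {"top":(70,200,250,280),"scene":(330,230,530,350)}.items():
    im=cv2.imread(f"pics/{n}16.png"); C=cam(n); k=4
    c=cv2.resize(im[y0:y1,x0:x1],None,fx=k,fy=k,interpolation=cv2.INTER_CUBIC)
    for P,col in ((tip,(0,0,255)),(head,(0,255,0)),(stop,(255,0,0)),(stop+.102*yc,(255,255,0))):
        u=proj(C,P); cv2.circle(c,(int((u[0]-x0)*k),int((u[1]-y0)*k)),4,col,1)
    cv2.imwrite(f"pics/z{n}16.png",c)
E
```

```text
t 24.1833 q [ 0.65 -0.39  2.35 -0.87  0.58  1.25] pos [0.5247 0.27   0.1522] tilt 49.62 az 0.0675 F [ 0.9 -0.1  0.1] op 0.022263169352057965
```

View pics/ztop16.png

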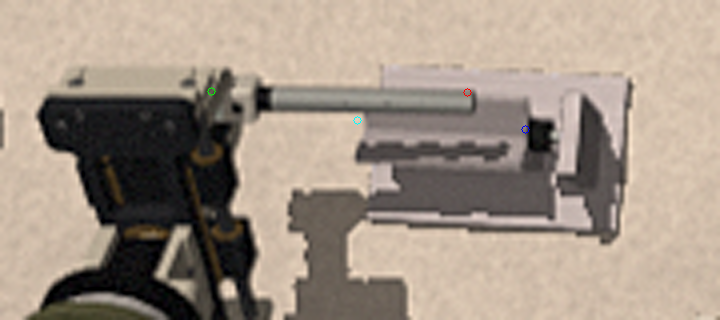

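View pics/zscene16.png

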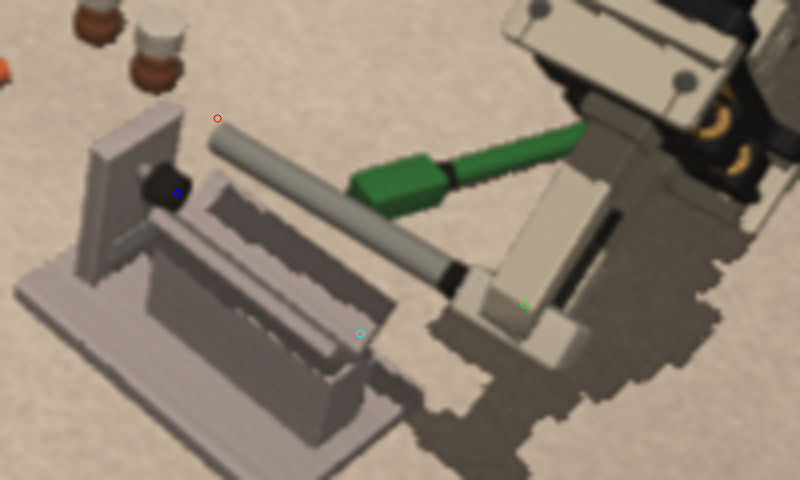

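```bash
python3 place.py .018 .02
```

```text
t 24.1833 q [ 0.65 -0.39  2.35 -0.87  0.58  1.25] pos [0.5247 0.27   0.1522] tilt 49.62 az 0.0675 F [ 0.9 -0.1  0.1] op 0.022263169352057965
twist [-0.     -0.      0.0009] T [0.5231 0.2674 0.0979] d(now axes) [-0.0051 -0.0423  0.0338] d(final axes) [-0.0052 -0.0423  0.0338]
q [ 0.65 -0.27  2.38 -1.08  0.49  1.48] 0.0
1mm up in tool [ 5.0e-05  7.6e-04 -6.5e-04] 1mm -yc [-1.e-03 -0.e+00 -7.e-05]
est head in cradle y 0.1631 tip z 0.1425 tip off [0.0104 0.0207 0.0675]
```

```bash
python3 -m creep '[[-0.003,-0.009,0.007,0,255],[0,-0.009,0.007,0,255],[0,-0.009,0.007,0,255],[0,-0.009,0.007,0,255],[0,-0.006,0.006,0,255],[0,0,0,0,255],[0,0,0,0,255],[0,0,0,0,255],[0,0,0,0,255]]'; python3 place.py .018 .0
```

```text
t: 24.93
tool_pos: [0.5227, 0.269, 0.097]
orientation: [1.72, 1.728, 0.846]
force: [-0.1, 1.2, -0.5]
opening: 0.0227
t 24.9333 q [ 0.65 -0.26  2.38 -1.08  0.5   1.49] pos [0.5227 0.269  0.097 ] tilt 49.58 az 0.0668 F [-0.1  1.2 -0.5] op 0.022679375764222943
twist [ 0.     -0.      0.0011] T [0.5231 0.2674 0.0779] d(now axes) [-0.0025 -0.0142  0.0126] d(final axes) [-0.0025 -0.0142  0.0126]
q [ 0.65 -0.21  2.38 -1.17  0.47  1.59] 0.0
1mm up in tool [ 5.0e-05  7.6e-04 -6.5e-04] 1mm -yc [-1.e-03 -0.e+00 -7.e-05]
est head in cradle y 0.1621 tip z 0.0873 tip off [0.0083 0.0197 0.0123]
```

```bash
python3 -m creep '[[0,-0.0018,0.0015,0,255],[0,-0.0018,0.0015,0,255],[0,-0.0018,0.0015,0,255],[0,-0.0015,0.0013,0,255],[0,0,0,0,255]]' 30; python3 place.py .018 .0; python3 -m creep '[[0,-0.0015,0.0013,0,255],[0,-0.0015,0.0013,0,255],[0,-0.0015,0.0013,0,255],[0,0,0,0,255]]' 30; python3 place.py .018 .0
```

```text
t: 25.35
tool_pos: [0.5214, 0.2687, 0.0853]
orientation: [1.721, 1.73, 0.842]
force: [-0.3, 0.6, 0.4]
opening: 0.0224
t 25.35 q [ 0.65 -0.23  2.38 -1.13  0.48  1.55] pos [0.5214 0.2687 0.0853] tilt 49.4 az 0.0656 F [-0.3  0.6  0.4] op 0.022425466669631626
twist [ 0.    -0.     0.003] T [0.5231 0.2674 0.0779] d(now axes) [-0.0017 -0.0044  0.006 ] d(final axes) [-0.0017 -0.0044  0.006 ]
q [ 0.65 -0.21  2.38 -1.16  0.47  1.58] 0.0
1mm up in tool [ 5.0e-05  7.6e-04 -6.5e-04] 1mm -yc [-1.e-03 -0.e+00 -7.e-05]
est head in cradle y 0.1617 tip z 0.0759 tip off [0.007  0.0194 0.0009]
t: 25.68
tool_pos: [0.5216, 0.269, 0.0796]
orientation: [1.72, 1.73, 0.842]
force: [-0.5, 0.3, 1.6]
opening: 0.0219
t 25.6833 q [ 0.65 -0.21  2.38 -1.16  0.48  1.58] pos [0.5216 0.269  0.0796] tilt 49.43 az 0.0656 F [-0.5  0.3  1.6] op 0.021855564410513596
twist [ 0.    -0.     0.003] T [0.5231 0.2674 0.0779] d(now axes) [-0.0017 -0.0002  0.0022] d(final axes) [-0.0017 -0.0002  0.0022]
q [ 0.65 -0.21  2.38 -1.16  0.47  1.59] 0.0
1mm up in tool [ 5.0e-05  7.6e-04 -6.5e-04] 1mm -yc [-1.e-03 -0.e+00 -7.e-05]
est head in cradle y 0.1621 tip z 0.0702 tip off [ 0.0072  0.0197 -0.0048]
```

```bash
python3 -m creep '[[0,0,0.001,0,255],[0,0,0.0012,0,255],[0,0,0,0,255]]' 30; python3 place.py .018 .0; python3 - <<'E'
from st import *
im=read_camera("scene")[:,:,::-1]; cv2.imwrite("pics/scene17.png",cv2.resize(im[240:360,330:510],None,fx=4.4,fy=4.4,interpolation=cv2.INTER_CUBIC))
im=read_camera("top")[:,:,::-1]; cv2.imwrite("pics/top17.png",cv2.resize(im[200:280,70:250],None,fx=4.4,fy=4.4,interpolation=cv2.INTER_CUBIC))
E
```

```text
t: 25.93
tool_pos: [0.5235, 0.2693, 0.0786]
orientation: [1.721, 1.73, 0.843]
force: [-3.0, 0.9, 2.2]
opening: 0.0219
t 25.9333 q [ 0.65 -0.21  2.37 -1.16  0.47  1.59] pos [0.5235 0.2693 0.0786] tilt 49.45 az 0.0658 F [-3.   0.9  2.2] op 0.021875428328278823
twist [ 0.     -0.      0.0022] T [0.5231 0.2674 0.0779] d(now axes) [-0.0019 -0.0007  0.0001] d(final axes) [-0.0019 -0.0007  0.0001]
q [ 0.65 -0.21  2.38 -1.16  0.47  1.59] 0.0
1mm up in tool [ 5.0e-05  7.6e-04 -6.5e-04] 1mm -yc [-1.e-03 -0.e+00 -7.e-05]
est head in cradle y 0.1624 tip z 0.0691 tip off [ 0.0091  0.02   -0.0059]
```

View pics/scene17.png

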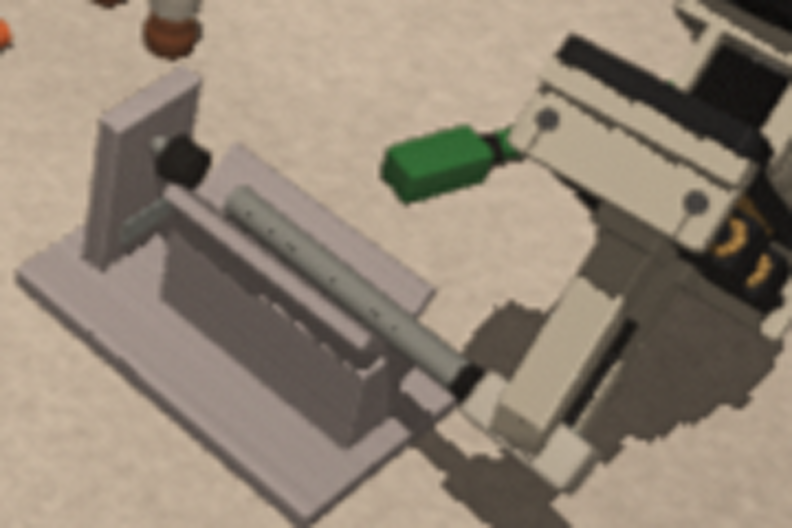

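View pics/top17.png

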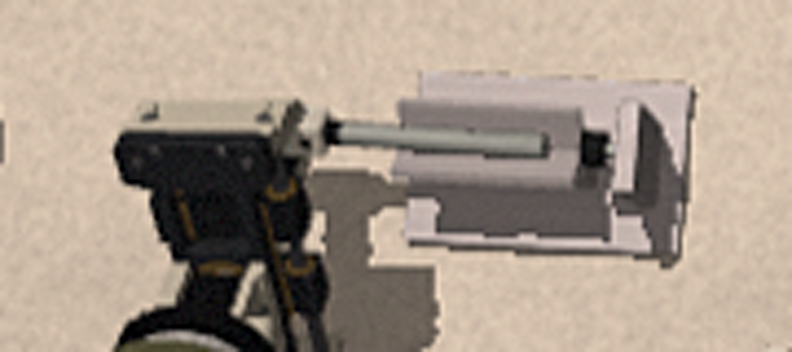

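```bash
python3 -m creep '[[0,0,0,0,255],[0,0,0,0,255],[0,0,0,0,255],[0,0,0,0,255]]' 6; python3 place.py .018 .0; python3 - <<'E'
from place import *
top=read_camera("top"); sc=read_camera("scene")
cv2.imwrite("pics/scene18.png",cv2.resize(sc[240:360,330:510,::-1],None,fx=4.4,fy=4.4,interpolation=cv2.INTER_CUBIC))
cv2.imwrite("pics/top18.png",cv2.resize(top[205:265,130:240,::-1],None,fx=7,fy=7,interpolation=cv2.INTER_CUBIC))
for n in("top","scene"):
    C=cam(n); print(n,"stop",proj(C,stop).round(1),"seat tip18",proj(C,stop+.018*yc).round(1),"neck",proj(C,stop+.137*yc).round(1), [ (np.round(x["pixel"],1),round(x["confidence"],2)) for x in tip_of(n,"probe_tip")],[ (np.round(x["pixel"],1),round(x["confidence"],2)) for x in tip_of(n,"groove_stop")])
E
```

```text
t: 26.37
tool_pos: [0.5233, 0.2691, 0.0785]
orientation: [1.721, 1.73, 0.843]
force: [-0.0, 1.3, 1.5]
opening: 0.0217
t 26.3667 q [ 0.65 -0.21  2.37 -1.16  0.47  1.59] pos [0.5233 0.2691 0.0785] tilt 49.44 az 0.0656 F [-0.   1.3  1.5] op 0.02167894423488378
twist [0.     0.     0.0024] T [0.5231 0.2674 0.0779] d(now axes) [-0.0017 -0.0006  0.0001] d(final axes) [-0.0017 -0.0006  0.0001]
q [ 0.65 -0.21  2.38 -1.16  0.47  1.59] 0.0
1mm up in tool [ 5.0e-05  7.6e-04 -6.5e-04] 1mm -yc [-1.e-03 -0.e+00 -7.e-05]
est head in cradle y 0.1622 tip z 0.0691 tip off [ 0.0089  0.0198 -0.0059]
top stop [201.3 232.3] seat tip18 [193.9 231.9] neck [145.  229.3] [(array([170.7, 344.2]), 0.96), (array([190.8, 231.8]), 0.95), (array([268.9, 260.9]), 0.87)] [(array([203.7, 235.9]), 0.58)]
scene stop [374.4 278.3] seat tip18 [382.  284.1] neck [437.6 326.7] [(array([326.7, 244.6]), 0.8), (array([384.8, 284.6]), 0.66)] [(array([375.6, 281.9]), 0.71)]
```

View pics/scene18.png

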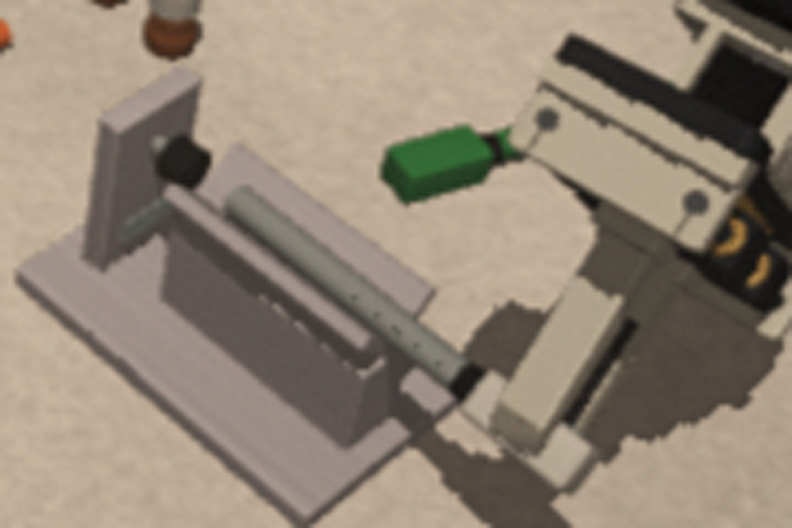

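View pics/top18.png

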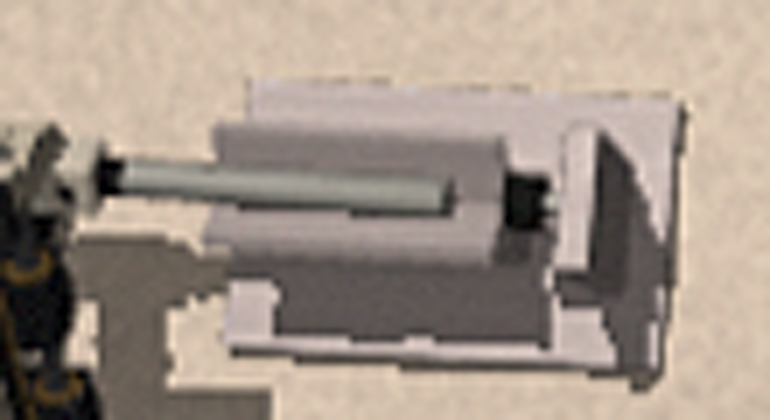

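```bash
python3 -m creep '[[0,0,0,0,255],[-0.002,0,0,0,255],[-0.002,0,0,0,255],[-0.002,0,0,0,255],[-0.002,0,0,0,255],[-0.002,0,0,0,255],[-0.002,0,0,0,255],[-0.002,0,0,0,255],[0,0,0,0,255]]' 12; python3 place.py 0 0
```

```text
t: 27.42
tool_pos: [0.5237, 0.2546, 0.0779]
orientation: [1.721, 1.729, 0.842]
force: [-2.1, 0.6, 1.8]
opening: 0.0221
t 27.4167 q [ 0.62 -0.24  2.4  -1.15  0.45  1.55] pos [0.5237 0.2546 0.0779] tilt 49.44 az 0.0646 F [-2.1  0.6  1.8] op 0.022127060039479823
twist [0.     0.     0.0023] T [0.5225 0.2494 0.0779] d(now axes) [-0.0051 -0.0006 -0.0012] d(final axes) [-0.0051 -0.0006 -0.0012]
q [ 0.6  -0.25  2.42 -1.14  0.44  1.54] 0.0
1mm up in tool [ 5.0e-05  7.6e-04 -6.5e-04] 1mm -yc [-1.e-03 -0.e+00 -7.e-05]
est head in cradle y 0.1477 tip z 0.0685 tip off [ 0.0092  0.0053 -0.0065]
```

```bash
python3 -m creep '[[-0.001,0,-0.0004,0,255],[-0.001,0,-0.0004,0,255],[-0.001,0,0,0,255],[0,0,0,0,255]]'; python3 -m creep '[[-0.001,0,0,0,255],[0,0,0,0,255]]';python3 -m creep '[[-0.001,0,0,0,255],[0,0,0,0,255]]'; python3 place.py 0 0;  python3 - <<'E'
from place import *
top=read_camera("top"); sc=read_camera("scene")
cv2.imwrite("pics/scene19.png",cv2.resize(sc[240:360,330:510,::-1],None,fx=4.4,fy=4.4,interpolation=cv2.INTER_CUBIC))
cv2.imwrite("pics/top19.png",cv2.resize(top[205:265,130:240,::-1],None,fx=7,fy=7,interpolation=cv2.INTER_CUBIC))
E
```

```text
t: 27.75
tool_pos: [0.523, 0.2515, 0.0779]
orientation: [1.721, 1.729, 0.841]
force: [-0.3, -0.3, 0.0]
opening: 0.0221
t: 27.92
tool_pos: [0.5231, 0.2509, 0.078]
orientation: [1.721, 1.73, 0.842]
force: [-1.6, 0.1, 0.1]
opening: 0.0222
t: 28.08
tool_pos: [0.5232, 0.2501, 0.0782]
orientation: [1.721, 1.73, 0.843]
force: [-0.9, 1.0, 0.2]
opening: 0.022
t 28.0833 q [ 0.6  -0.25  2.41 -1.14  0.44  1.54] pos [0.5232 0.2501 0.0782] tilt 49.44 az 0.0656 F [-0.9  1.   0.2] op 0.022007354492077066
twist [0.     0.     0.0024] T [0.5225 0.2494 0.0779] d(now axes) [-0.0006 -0.0006 -0.0004] d(final axes) [-0.0006 -0.0006 -0.0004]
q [ 0.6  -0.26  2.42 -1.14  0.44  1.54] 0.0
1mm up in tool [ 5.0e-05  7.6e-04 -6.5e-04] 1mm -yc [-1.e-03 -0.e+00 -7.e-05]
est head in cradle y 0.1431 tip z 0.0687 tip off [ 0.0088  0.0008 -0.0063]
```

View pics/top19.png

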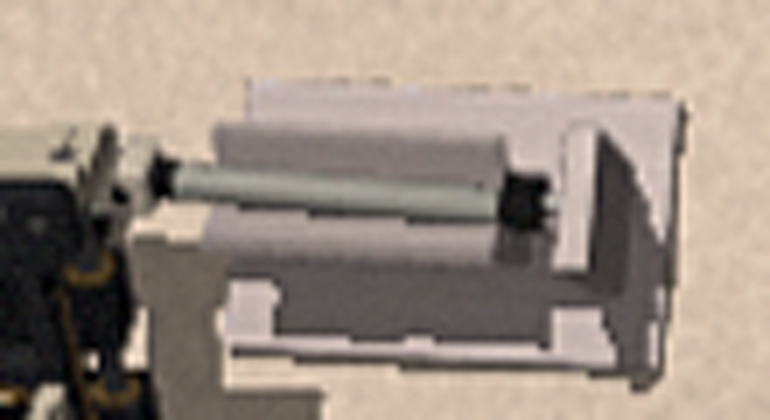

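View pics/scene19.png

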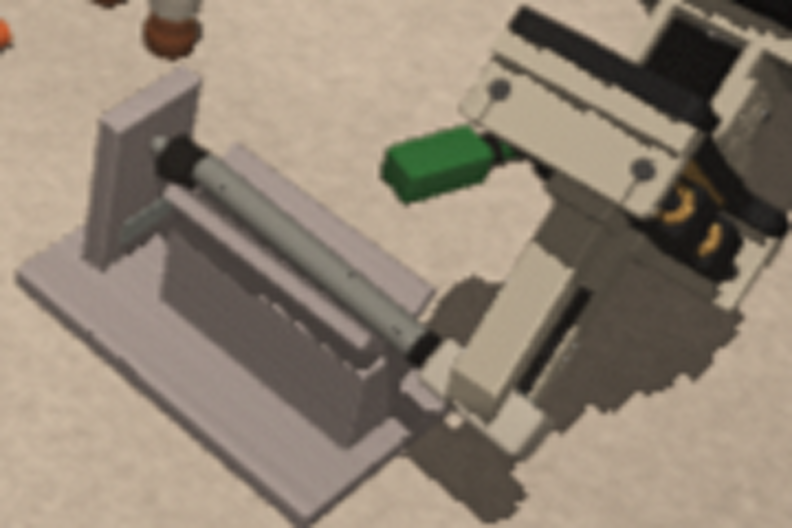

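```bash
python3 -m creep '[[-0.001,0,0,0,255],[0,0,0,0,255],[0,0,0,0,255]]';python3 -m creep '[[-0.001,0,0,0,255],[0,0,0,0,255],[0,0,0,0,255]]'
```

```text
t: 28.43
tool_pos: [0.5233, 0.2492, 0.0782]
orientation: [1.721, 1.73, 0.843]
force: [-1.6, 1.2, 0.9]
opening: 0.022
t: 28.68
tool_pos: [0.5233, 0.2484, 0.0783]
orientation: [1.721, 1.73, 0.844]
force: [-1.8, 3.0, 1.2]
opening: 0.0222
```

```bash
for i in 1 2 3; do python3 -m creep '[[0,0,0,0,255]]' | grep -E "force|tool_pos"; done; python3 - <<'E'
from place import *
top=read_camera("top"); sc=read_camera("scene")
cv2.imwrite("pics/scene20.png",cv2.resize(sc[255:335,340:450,::-1],None,fx=7,fy=7,interpolation=cv2.INTER_CUBIC))
E
```

```text
tool_pos: [0.5233, 0.2484, 0.0783]
force: [-2.8, 3.7, 1.6]
tool_pos: [0.5233, 0.2484, 0.0783]
force: [-1.9, 4.1, 1.6]
tool_pos: [0.5233, 0.2484, 0.0783]
force: [-2.7, 2.6, 0.1]
```

View pics/scene20.png

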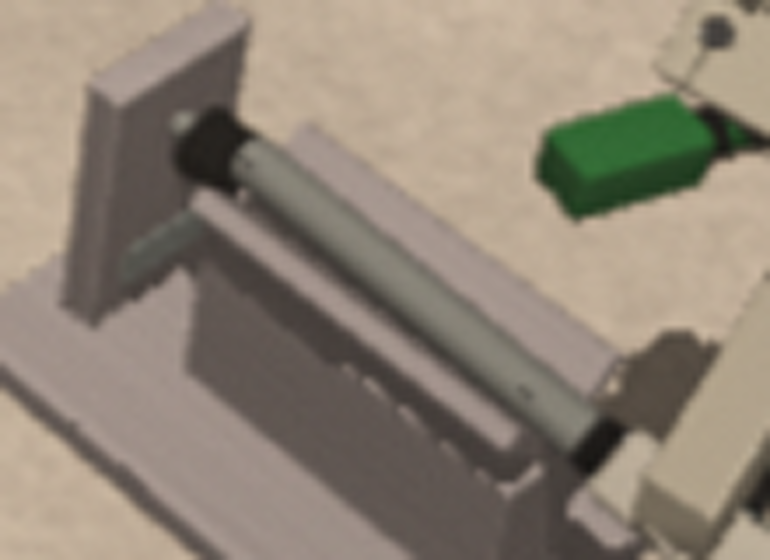

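```bash
python3 -m creep '[[0.001,0,-0.0006,0,255],[0,0,0,0,255],[0,0,0,0,255]]' 5; python3 -m creep '[[0,0,0,0,190],[0,0,0,0,185],[0,0,0,0,178],[0,0,0,0,170],[0,0,0,0,160],[0,0,0,0,150],[0,0,0,0,150]]' 5; python3 - <<'E'
from place import *
st(); top=read_camera("top"); sc=read_camera("scene")
cv2.imwrite("pics/scene21.png",cv2.resize(sc[240:360,330:510,::-1],None,fx=4.4,fy=4.4,interpolation=cv2.INTER_CUBIC))
cv2.imwrite("pics/top21.png",cv2.resize(top[205:265,130:240,::-1],None,fx=7,fy=7,interpolation=cv2.INTER_CUBIC))
cv2.imwrite("pics/wrist21.png",read_camera("wrist")[:,:,::-1])
E
```

```text
t: 29.28
tool_pos: [0.5227, 0.2487, 0.0782]
orientation: [1.721, 1.73, 0.842]
force: [1.6, 1.1, -0.9]
opening: 0.0223
t: 29.87
tool_pos: [0.5228, 0.2491, 0.0785]
orientation: [1.721, 1.73, 0.843]
force: [-0.2, -0.1, -0.7]
opening: 0.0379
t 29.8667 q [ 0.6  -0.26  2.42 -1.14  0.44  1.53] pos [0.5228 0.2491 0.0785] tilt 49.44 az 0.0655 F [-0.2 -0.1 -0.7] op 0.037866429632111155
```

View pics/scene21.png

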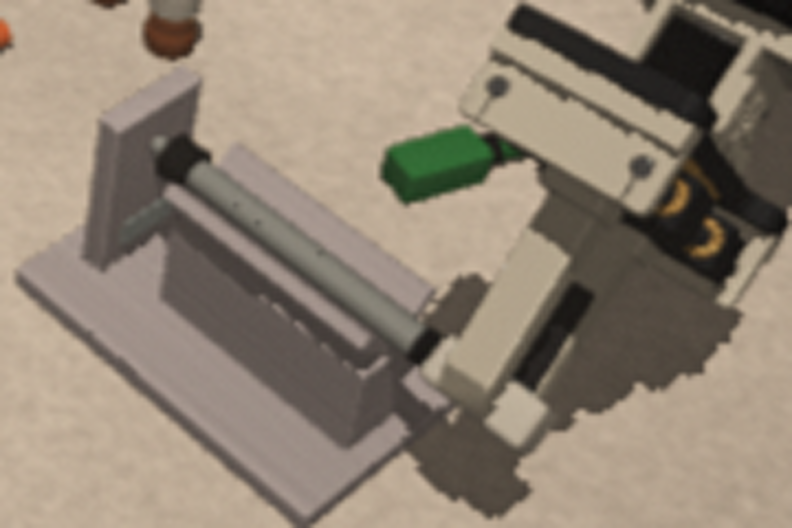

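View pics/wrist21.png

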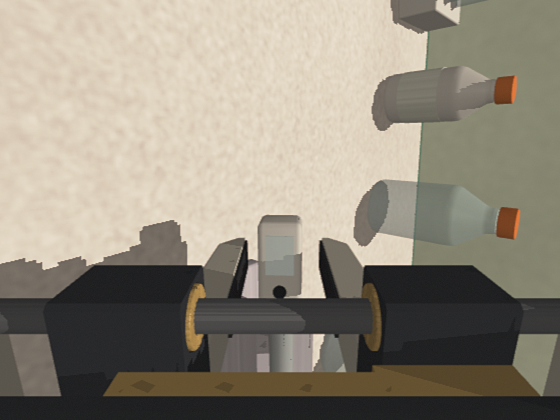

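View pics/top21.png

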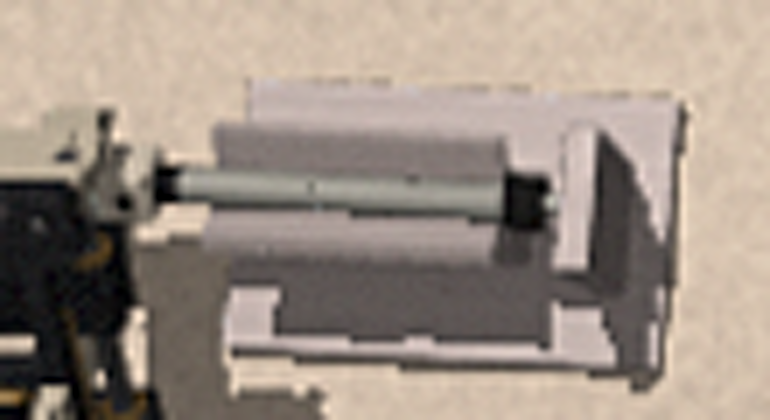

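```bash
python3 -m creep '[[0,0,-0.005,0,150],[0,0,-0.01,0,150],[0,0,-0.015,0,150],[0,0,-0.015,0,150],[0,0,-0.02,0,150],[0,0.005,-0.02,0,150],[0,0.01,-0.02,0,150],[0,0.01,-0.01,0,150],[0,0,0,0,150],[0,0,0,0,150]]'; python3 - <<'E'
from place import *
st(); top=read_camera("top"); sc=read_camera("scene")
cv2.imwrite("pics/scene22.png",cv2.resize(sc[240:360,330:510,::-1],None,fx=4.4,fy=4.4,interpolation=cv2.INTER_CUBIC))
cv2.imwrite("pics/top22.png",cv2.resize(top[205:265,110:240,::-1],None,fx=6,fy=6,interpolation=cv2.INTER_CUBIC))
cv2.imwrite("pics/top22f.png",top[:,:,::-1])
E
```

```text
t: 30.85
tool_pos: [0.4581, 0.2507, 0.1752]
orientation: [1.725, 1.727, 0.836]
force: [0.5, -0.5, 0.1]
opening: 0.0384
t 30.85 q [ 0.74 -0.68  2.49 -0.77  0.76  1.16] pos [0.4581 0.2507 0.1752] tilt 49.25 az 0.0591 F [ 0.5 -0.5  0.1] op 0.03835444624688456
```

View pics/scene22.png

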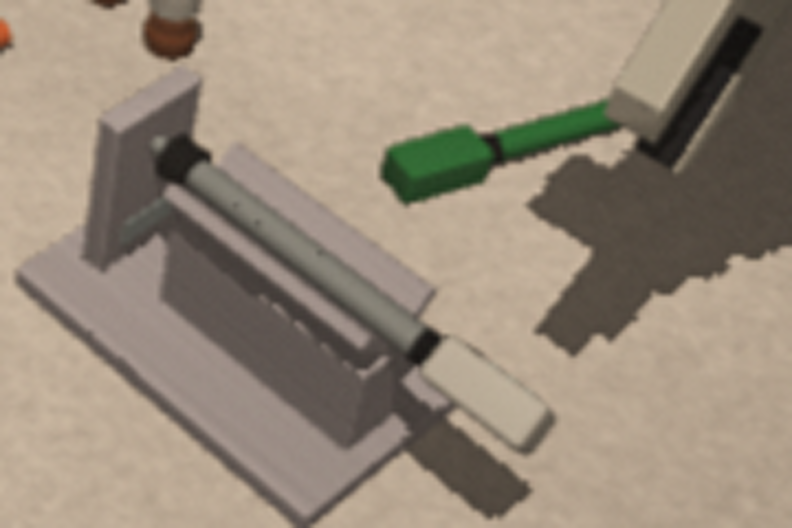

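View pics/top22.png

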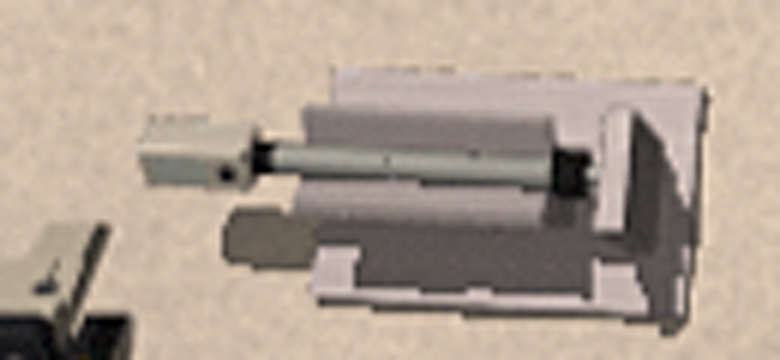

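View pics/top22f.png

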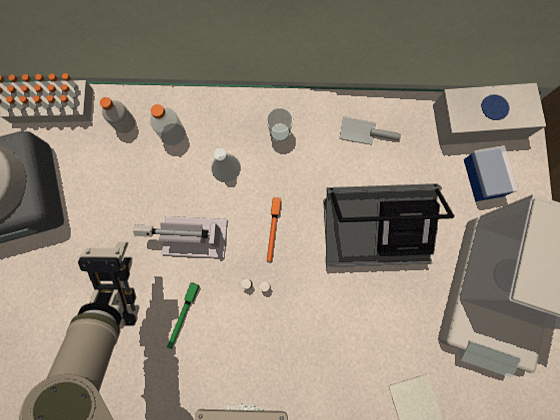

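```bash
python3 - <<'E'
from plant import *
print(close_job())
E
```

```text
the job is handed in; nothing more can be done
None
```

The probe is out of the case and lies released in the V-groove with its tip against the rubber stop. I handed the job in at about 31 s of the 64 s; it gave no verdict.

- **Tilt:** The moves cannot tilt the tool, and at 35° the 188 mm wide gripper frame would have hit the handle bar. I pushed the arm against its reach limit until it stood at about 50° and gripped the head there. The head rolled slightly to sit flat in the pads.
- **Pull-out:** The probe came straight out along the cutout with small wiggles, needing up to about 12 N.
- **Placing:** I laid the shaft in the groove about 20 mm short of the stop, then slid it in. The push on the stop peaked at about 4 N against the 25 N limit. I backed off 1 mm and released.

**Last checks:**
- In the top and scene pictures the shaft lies along the groove, touching the stop face, with the gripper clear. The wrist force was near zero.
- The flask and both vials are at the same pixels as at the start.

**What disagreed or remains uncertain:**
- The scene and top cameras put the cradle about 8 mm apart, so I used the wrist camera's measurement.
- One network reading gave the 20 mm gap before the push as about 31 mm. Contact with the stop came where the 20 mm figure predicted.
- At the end of the pull the elbow reached its range limit, which shifted the tool about 5 mm sideways, but nothing was touched.
- I judged the placing step's angle and height limits from pictures, not by direct measurement.

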